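# Refit and close up the dust extractor's filter box

### The arm

A 6-joint arm with a two-finger parallel gripper is mounted at the origin on the work surface. World frame = base frame: x ahead of the robot, y to its left, z up, the work surface at z = 0. Lengths are in m, angles in rad, forces in N, time in s.
With the tool pointing down it reaches from about 0.25 to 0.775 m from the base axis. Payload 4 kg.
Tool frame: the origin (TCP) lies on the centre line of the jaws, within the pads' length; the fingertips stand 8 mm ahead of it and the grasp point (between the pads) lies 11 mm behind it; z points along the fingers, y is the direction in which the jaws open and shut (so a half turn about z gives the same grasp; the last joint's range is limited). The gripper opens to 94 mm and grips with 3 to 60 N. Pads are 16 mm wide; open, the fingers measure 119 mm over their backs; the gripper's body (75 mm by 177 mm) begins 78 mm behind the grasp point.
Start: joints at [1.111, 0.087, 1.371, -0, 1.684, -0.103], TCP at [0.192, 0.515, 0.214] pointing down, gripper open.
Joint ranges: [-3.1, 3.1], [-0.76, 2.03], [0.27, 2.55], [-1.08, 4.22], [0.17, 2.65], [-2.57, 2.57]. Speed limits (rad/s): [2.79, 2.79, 3.14, 3.14, 3.14, 3.14].

### API

Orientations are given as [roll, pitch, yaw] about the fixed x, y, z axes, in that order (R = Rz(yaw) Ry(pitch) Rx(roll)).
In Python, from bench import robot, cams, close_job gives the robot as it stands.
- The arm moves only by the tool arm_command, never from a script. Its argument "plan" is one flat list of numbers, 7 for each row, row after row: the shift along the tool's x, y, z in cm, then the turn, a rotation vector about the tool's x, y, z in degrees, then the closure, from 0 (fully open) to 1 (shut). A call has 1 to 8 rows; each row shifts and turns the commanded pose from where the row before left it, along the tool's axes as they then stand; what a row does not reach is not made up. A row lasts 1/8 s, in which the tool goes at most 62.5 mm and 10.7 degrees, less where a joint would pass 70% of its speed; a pose out of reach is approached as far as the arm can. A call with a gripper value outside its range is refused whole. The fingers move at their own pace and stop on an object; the grip force is fixed at half the most. Time passes only in rows, so rows that do not move let the fingers close. It gives the time, the measured TCP pose, the force and the opening at its end, in the units of the state.
- robot.get_obs(): the state, without advancing time (a new reading comes with each control period).
- cams.snapshot(name): name is "scene" or "top" or "wrist"; returns a dict with "pixels" (420x560x3 uint8, red, green, blue), "fov_y" (degrees; the focal length in pixels is half the picture's height over the tangent of half this angle, whatever the lens; pixels are square), "cx", "cy" (the principal point, pixels), "k1" (the pictures are not rectified: a ray, as slopes to the right and down, at radius r is drawn at 1 + k1 r^2 times it, then the intrinsics apply), "camera_from_world" (4x4, takes a point from world to camera coordinates); the wrist camera has in their place "tool_from_camera" (4x4, takes a point from camera to tool coordinates, whose origin is the TCP and whose axes are the flange's). Camera axes: x right, y up, looking along -z (the intrinsics and any distortion apply to the point x, -y, -z); pixel columns grow to the right and rows downward; lengths in m; the calibration is good to about 2 mm. A picture is of the moment at which its call begins: read the wrist's pose just before it. There is no depth.
- close_job(): hands the job in, once; it reports no verdict.
The state is a dict: "time": time; "joint_positions": joint angles; "qvel": joint speeds; "joint_torque": joint torques, N m; "tool_pos": TCP position; "ee_rot": TCP orientation; "wrist_force": force on the tool from outside, world axes, zero at the start; "wrist_torque": the same for the moment, N m; "width": finger opening in m.
Only numpy, scipy, OpenCV 4.12 (cv2) and the standard library are available. Lean on these libraries where they do the work, as an engineer would, in place of code of your own. Each camera call takes 0.05 s, during which the arm holds its last target.

### The job

Refit the bench dust extractor's filter box: set the two filter cartridges upright and flat between the rails of the two bays in its tray, then shut its cover fully, and then fit every slotted turn-clamp lying on the bench over a T-post of its own, flat on the cover, and give it a quarter turn so that its slot lies square across the post's bar and it is locked; also turn the brass lock collar of the clean-out port until its pointer meets the mark on the deck. Any clamp may go on any post, posts without a clamp stay bare, and the other things on the bench stay where they are.

Things in the scene. Friction and masses are not known exactly. Their poses are not given: they have to be found in the camera images.
- jar: Bystander, to be left where it is: amber glass jar with brass cap, 56 diameter, 70 high (mm). Origin: centre of its underside.
- tin: Bystander, to be left where it is: plain round aluminium tin, 48 diameter, 50 high (mm). Origin: centre of its underside.
- spool: Bystander, to be left where it is: wooden thread spool, 48 diameter, 50 high (mm). Origin: centre of its underside.
- punch_block: Bystander, to be left where it is: dark wooden block 70 x 110 x 35 with steel punches standing in it to about 90 high (mm). Origin: centre of its underside.
- parts_box: Bystander, to be left where it is: open dark wooden box 100 x 130 x 45 (mm). Origin: centre of its underside.
- clamp0: Slotted turn-clamp, dark steel, loose, 90 g; mm. Flat web 50 (x) x 40 (y) x 6 thick, through slot in its middle 30 long along x, 11 wide. On it two upright ears, 36 long along x, 5 thick, up to 32 above the underside, outer faces 40 apart (y = +-20), inner 30: grip across the ears from above. Origin: centre of underside, z up. Only some of clamp0-3 are present.
- clamp1: Another turn-clamp, same as clamp0.
- clamp2: Another turn-clamp, same as clamp0.
- clamp3: Another turn-clamp, same as clamp0.
- post0 (a point): T-post, steel, fixed to the box; mm. Upright neck of 8 diameter carrying a level round bar of 8 diameter, 26 long, centred on it, along this point's x. Point: on the post's axis, level with the shut cover's top face, 70 above the bench; bar underside 8 above it, bar top 16. Posts stick up through holes in the shut cover.
- post1 (a point): T-post like post0, 120 mm to +y of the box from it, in the row nearest the cover's tab. A clamp goes down over a post only when its slot (clamp x) lies along the bar; it then sits flat on the cover, clamp origin at the post's point.
- post2 (a point): T-post like post0, 80 mm behind it, in the row nearest the hinge. A seated clamp turned 90 degrees about the upright, either way, is held down by the bar crossing its slot. No stop or click: it can be turned past. Locked, it still has some 11 mm of play along its slot.
- post3 (a point): T-post like post0, 80 mm behind post1, in the row nearest the hinge.
- cover (a joint): Cover of the filter box: flat aluminium plate 177 x 198 x 4 mm, hinged along its far edge (+x of the box); rad, 0 = shut (stop), grows as it opens. It starts 1.36 to 1.5 open, nearly upright, so it must be pushed from behind at first. A stiff friction hinge: it stays where it is left; 3 to 8 N pressed on the tab shuts it.
- cover_tab (a point): Middle of the upper face of the cover's tab, a flat tongue 26 x 44 x 4 mm sticking out from the middle of the cover's free edge; 190 mm from the hinge line. Turns with the cover: z is the face normal (up when shut), x points from tab to hinge.
- cover_hinge (a point): Middle of the cover's hinge line, 68 mm above the bench. Its y is the hinge axis; x and z tilt with the cover.
- collar (a joint): Brass lock collar of the clean-out port, turning about the upright on the deck beside the cover: rad, 0 = locked (pointer at the mark), positive = anticlockwise from above. Starts unlocked at 0.8 to 1.3; range -0.4 to 1.5, so it can pass the mark; friction 0.08 N m, stays where left.
- collar_grip (a point): On the collar's axis, 12 mm above the deck (deck 70 above the bench), turning with it. Collar: 50 diameter, top 22 above the deck, two flat grip lugs with faces 56 apart, 22 wide, at this point's +y and -y: grip across them from above. Its pointer rib sticks out along x to 39 from the axis. A black port cap, 36 diameter, rises through it to 36 above the deck.
- port_mark (a point): Steel mark, a small rib 22 x 5 mm on the box deck beside the collar, 53 mm from its axis; the collar's pointer must point at it.
- filterbox: Grey steel filter box of the bench dust extractor, fixed: 180 deep (x) x 310 wide (y), upper face 70 high (mm). Origin: centre of its underside. The covered tray takes y from -50 to 150, the port deck y from -155 to -50. A short duct leaves it on the far side (+x).
- cartridge0: Filter cartridge, loose, 120 g; mm. A pleated block 34 (x) x 70 (y) x 30 high, with an upright grip rib on its top: 34 long along x, 10 thick (y), in the middle, up to 58 above the underside: grip it across the rib (along y), from above. Origin: centre of the underside.
- cartridge1: A second filter cartridge, same as cartridge0.
- bay0 (a point): Bay for a cartridge in the open tray: middle of the bay's floor, 4 mm above the bench, between two low rails, 44 mm apart inside and 8 mm high, that run along this point's x; the cartridge's long side (its y) goes along the rails, either way round. The tray's walls rise to 66 mm; the front wall's inner face is 46 mm from this point (-x).
- bay1 (a point): Second bay, same as bay0, 50 mm to +y of it. The raised cover stands behind the bays (hinge line 125 mm behind these points), leaving room for a gripper if it comes from the robot's side.
There are look-alikes about, which are no part of the job. What is shaped like the cartridge0 but green or turquoise is not meant.

How it is judged:
On the way, in this order (a step that is already met when the one before it is completed fails the run):
1. both cartridges lie flat in the bays (((horizontal distance between cartridge0 and bay0 below 0.015 m and z of cartridge0 in the frame of bay0 below 0.005 m and angle between cartridge0's own z axis and vertical below 0.1 rad and angle between the x axis of cartridge0 and the y axis of bay0, either way round below 0.3 rad) or (horizontal distance between cartridge0 and bay1 below 0.015 m and z of cartridge0 in the frame of bay1 below 0.005 m and angle between cartridge0's own z axis and vertical below 0.1 rad and angle between the x axis of cartridge0 and the y axis of bay1, either way round below 0.3 rad)) and ((horizontal distance between cartridge1 and bay0 below 0.015 m and z of cartridge1 in the frame of bay0 below 0.005 m and angle between cartridge1's own z axis and vertical below 0.1 rad and angle between the x axis of cartridge1 and the y axis of bay0, either way round below 0.3 rad) or (horizontal distance between cartridge1 and bay1 below 0.015 m and z of cartridge1 in the frame of bay1 below 0.005 m and angle between cartridge1's own z axis and vertical below 0.1 rad and angle between the x axis of cartridge1 and the y axis of bay1, either way round below 0.3 rad))), for 0.2 s.
2. the cover is shut (value of joint cover below 0.04 rad), for 0.2 s.
At the end, for the whole second after the job is handed in: Each cartridge flat in a bay (within 15 mm, 0.3 rad); cover shut (within 0.04 rad); each clamp present flat on the cover on its own T-post (within 9 mm, under 4 mm up), slot square to the bar within 25 degrees, at rest; collar within 0.1 rad of its mark (all of step 1 and value of joint cover below 0.04 rad and value of joint collar between -0.1 and 0.1 rad and ((horizontal distance between clamp0 and post0 below 0.009 m and z of clamp0 in the frame of post0 below 0.004 m and angle between clamp0's own z axis and vertical below 0.15 rad and angle between the x axis of clamp0 and the x axis of post0, either way round above 1.13 rad) or (horizontal distance between clamp0 and post1 below 0.009 m and z of clamp0 in the frame of post1 below 0.004 m and angle between clamp0's own z axis and vertical below 0.15 rad and angle between the x axis of clamp0 and the x axis of post1, either way round above 1.13 rad) or (horizontal distance between clamp0 and post2 below 0.009 m and z of clamp0 in the frame of post2 below 0.004 m and angle between clamp0's own z axis and vertical below 0.15 rad and angle between the x axis of clamp0 and the x axis of post2, either way round above 1.13 rad) or (horizontal distance between clamp0 and post3 below 0.009 m and z of clamp0 in the frame of post3 below 0.004 m and angle between clamp0's own z axis and vertical below 0.15 rad and angle between the x axis of clamp0 and the x axis of post3, either way round above 1.13 rad)) and ((horizontal distance between clamp1 and post0 below 0.009 m and z of clamp1 in the frame of post0 below 0.004 m and angle between clamp1's own z axis and vertical below 0.15 rad and angle between the x axis of clamp1 and the x axis of post0, either way round above 1.13 rad) or (horizontal distance between clamp1 and post1 below 0.009 m and z of clamp1 in the frame of post1 below 0.004 m and angle between clamp1's own z axis and vertical below 0.15 rad and angle between the x axis of clamp1 and the x axis of post1, either way round above 1.13 rad) or (horizontal distance between clamp1 and post2 below 0.009 m and z of clamp1 in the frame of post2 below 0.004 m and angle between clamp1's own z axis and vertical below 0.15 rad and angle between the x axis of clamp1 and the x axis of post2, either way round above 1.13 rad) or (horizontal distance between clamp1 and post3 below 0.009 m and z of clamp1 in the frame of post3 below 0.004 m and angle between clamp1's own z axis and vertical below 0.15 rad and angle between the x axis of clamp1 and the x axis of post3, either way round above 1.13 rad)) and ((horizontal distance between clamp2 and post0 below 0.009 m and z of clamp2 in the frame of post0 below 0.004 m and angle between clamp2's own z axis and vertical below 0.15 rad and angle between the x axis of clamp2 and the x axis of post0, either way round above 1.13 rad) or (horizontal distance between clamp2 and post1 below 0.009 m and z of clamp2 in the frame of post1 below 0.004 m and angle between clamp2's own z axis and vertical below 0.15 rad and angle between the x axis of clamp2 and the x axis of post1, either way round above 1.13 rad) or (horizontal distance between clamp2 and post2 below 0.009 m and z of clamp2 in the frame of post2 below 0.004 m and angle between clamp2's own z axis and vertical below 0.15 rad and angle between the x axis of clamp2 and the x axis of post2, either way round above 1.13 rad) or (horizontal distance between clamp2 and post3 below 0.009 m and z of clamp2 in the frame of post3 below 0.004 m and angle between clamp2's own z axis and vertical below 0.15 rad and angle between the x axis of clamp2 and the x axis of post3, either way round above 1.13 rad)) and ((horizontal distance between clamp3 and post0 below 0.009 m and z of clamp3 in the frame of post0 below 0.004 m and angle between clamp3's own z axis and vertical below 0.15 rad and angle between the x axis of clamp3 and the x axis of post0, either way round above 1.13 rad) or (horizontal distance between clamp3 and post1 below 0.009 m and z of clamp3 in the frame of post1 below 0.004 m and angle between clamp3's own z axis and vertical below 0.15 rad and angle between the x axis of clamp3 and the x axis of post1, either way round above 1.13 rad) or (horizontal distance between clamp3 and post2 below 0.009 m and z of clamp3 in the frame of post2 below 0.004 m and angle between clamp3's own z axis and vertical below 0.15 rad and angle between the x axis of clamp3 and the x axis of post2, either way round above 1.13 rad) or (horizontal distance between clamp3 and post3 below 0.009 m and z of clamp3 in the frame of post3 below 0.004 m and angle between clamp3's own z axis and vertical below 0.15 rad and angle between the x axis of clamp3 and the x axis of post3, either way round above 1.13 rad)) and linear speed of each of clamp0, clamp1, clamp2, clamp3 below 0.02 m/s); the robot touches nothing.
It fails at once if a bystander is shoved more than 5 cm (distance of any of jar, tin, spool, punch_block, parts_box from where it was at the start of the episode above 0.05 m).
It fails at once if the jar, tin or spool is knocked over (angle between any of jar, tin, spool's own z axis and vertical above 0.6 rad).
Of clamp0, clamp1, clamp2, clamp3 only 2 to 4 are there at a start; the rules pass over those that are not, and their reading is None.
At some moment in a run one of clamp0, clamp1, clamp2, clamp3 may be knocked a few centimetres aside while the robot is not near it.
It also fails if it takes over 210 s, if anything falls off the work surface, if the arm or the gripper's body presses on something with over 40 N, if the wrist force passes 120 N, or if a joint passes its speed limit or range.

## Working session

There is one attempt and no reset: what is moved stays moved. The work goes in short steps, Python scripts to look and compute and a tool call to move; the robot and the scene stay as the last step left them, time stands still between calls to the robot, and variables do not carry over. Pictures are saved under pics/ and viewed, and the job is handed in when it is done.

Besides the shell and the picture viewer there is one more tool, called by a JSON object that holds its "op" and its "data". arm_command: Moves the arm, as the interface text tells. Its arguments: {"type":"object","properties":{"plan":{"type":"array","items":{"type":"number"}}},"required":["plan"]}

```bash
ls -la; mkdir -p pics; cat > h.py <<'E'
import numpy as np, cv2
from bench import robot, cams
from scipy.spatial.transform import Rotation as R
def snap(n,fn=None):
    o=robot.get_obs(); s=cams.snapshot(n); s['obs']=o
    if n=='wrist':
        T=np.eye(4); T[:3,:3]=R.from_euler('xyz',o['ee_rot']).as_matrix(); T[:3,3]=o['tool_pos']
        s['wc']=T@np.array(s['tool_from_camera'])
    else: s['wc']=np.linalg.inv(np.array(s['camera_from_world']))
    p={k:s[k] for k in ('fov_y','cx','cy','k1','wc')}
    if fn:
        cv2.imwrite(f'pics/{fn}.png',s['pixels'][:,:,::-1]); np.save(f'pics/{fn}.npy',p,allow_pickle=True)
    s['p']=p
    return s
def load(fn): return np.load(f'pics/{fn}.npy',allow_pickle=True).item()
def F(p): return 210/np.tan(np.radians(p['fov_y'])/2)
def px2w(p,u,v,z):
    f=F(p); d=np.array([(u-p['cx'])/f,(v-p['cy'])/f]); x=d.copy()
    for _ in range(30): x=d/(1+p['k1']*(x@x))
    r=p['wc'][:3,:3]@np.array([x[0],-x[1],-1]); o=p['wc'][:3,3]
    return o+r*(z-o[2])/r[2]
def w2px(p,w):
    c=np.linalg.inv(p['wc'])@np.append(w,1); x=np.array([c[0],-c[1]])/-c[2]
    x=x*(1+p['k1']*(x@x)); return x*F(p)+[p['cx'],p['cy']]
def crop(fn,u0,v0,u1,v1,k,out):
    im=cv2.imread(f'pics/{fn}.png')[v0:v1,u0:u1]
    cv2.imwrite(f'pics/{out}.png',cv2.resize(im,None,fx=k,fy=k,interpolation=cv2.INTER_CUBIC))
E
python3 - <<'E'
from h import *
for n in ('scene','top','wrist'):
    s=snap(n,n+'0'); print(n,s['fov_y'],s['cx'],s['cy'],s['k1'],s['wc'].round(3).tolist())
print(robot.get_obs())
E
```

```text
total 12
drwxr-xr-x  3 agent agent 4096 Dec  7 02:59 .
drwxr-xr-x 23 root  root  4096 Dec  7 02:59 ..
drwxr-xr-x  2 agent agent 4096 Dec  7 02:59 pics
scene 49.29524393369482 281.0827083743462 209.9253226455284 -0.05320050322230455 [[0.658, -0.601, 0.455, 1.118], [0.753, 0.52, -0.403, -0.509], [0.005, 0.607, 0.794, 1.01], [0.0, 0.0, 0.0, 1.0]]
top 53.03040810139784 278.46751112635235 210.39674755759677 -0.03888574037880913 [[0.004, 0.998, -0.061, 0.493], [-1.0, 0.004, -0.004, -0.003], [-0.003, 0.061, 0.998, 1.195], [0.0, 0.0, 0.0, 1.0]]
wrist 60.66157293066437 287.81457481375253 210.5965069917078 0.0317638348230237 [[0.35, -0.897, -0.271, 0.112], [0.937, 0.334, 0.103, 0.546], [-0.002, -0.29, 0.957, 0.383], [0.0, 0.0, 0.0, 1.0]]
{'time': 0.15, 'joint_positions': array([ 1.11087950e+00,  8.77888143e-02,  1.37188032e+00, -7.05223446e-06,
        1.68360855e+00, -1.03112240e-01]), 'qvel': array([-0.00056571, -0.00133727, -0.00473349, -0.00042188, -0.00023966,
        0.00154536]), 'joint_torque': array([ 8.23960891e-04, -3.40643227e+01, -3.02794290e+01,  7.18206586e-02,
        3.04758770e-02, -8.35340552e-05]), 'tool_pos': array([0.19193755, 0.51499079, 0.21258467]), 'ee_rot': array([-3.13991586e+00, -1.66467592e-04,  2.78478714e+00]), 'wrist_force': array([ 0.08398286,  0.50050709, -1.11921476]), 'wrist_torque': array([-0.0168026 , -0.01501931,  0.03089075]), 'width': 0.09408513860483125}
```

View pics/scene0.png

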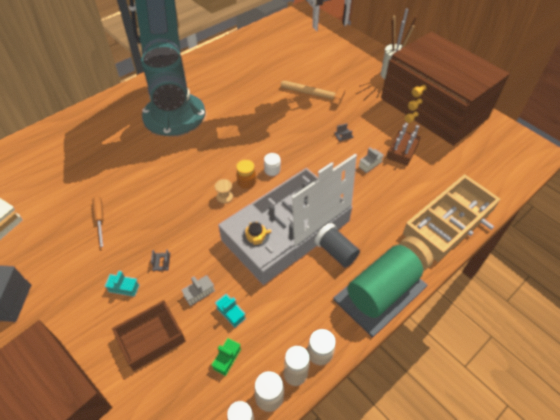

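View pics/top0.png

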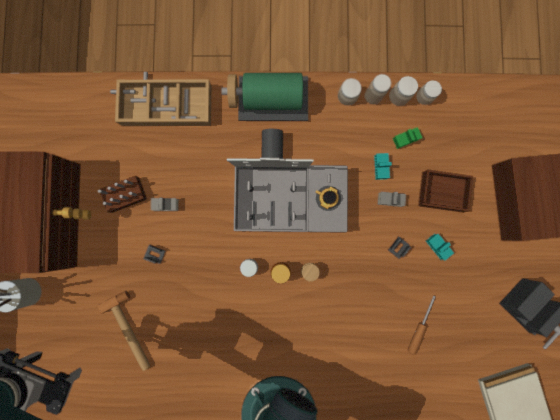

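View pics/wrist0.png

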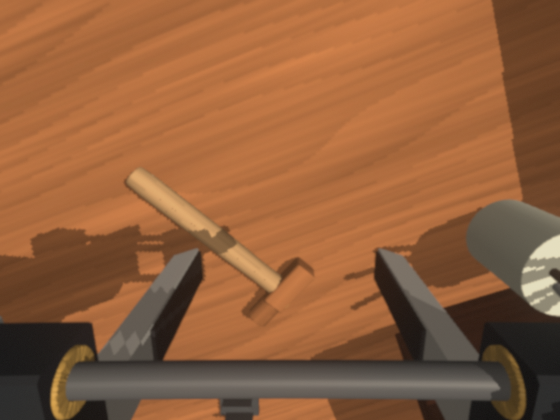

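The top view shows the box at about (290,198), grey cartridges at (165,204) and (393,199), and clamps at (155,254) and (400,247). The bystanders (249..311,270) stand in front of the box. I'll enlarge these areas.

```bash
python3 - <<'E'
from h import *
crop('top0',215,120,365,290,5,'c1')
crop('top0',90,170,190,270,5,'c2')
crop('top0',365,110,485,270,5,'c3')
p=load('top0')
for n,u,v,z in [('cartA',165,204,.03),('cartB',393,199,.03),('clampA',155,254,.006),('clampB',400,247,.006),('boxTL',234,166,.07),('boxBL',233,232,.07),('boxBR',348,232,.07),('boxTR',348,166,.07),('collar',328,198,.09)]:
    print(n,px2w(p,u,v,z).round(3))
E
```

```text
cartA [0.58  0.317 0.03 ]
cartB [ 0.596 -0.317  0.03 ]
clampA [0.44  0.35  0.006]
clampB [ 0.463 -0.342  0.006]
boxTL [0.681 0.121 0.07 ]
boxBL [0.503 0.122 0.07 ]
boxBR [ 0.504 -0.185  0.07 ]
boxTR [ 0.682 -0.186  0.07 ]
collar [ 0.593 -0.129  0.09 ]
```

View pics/c1.png

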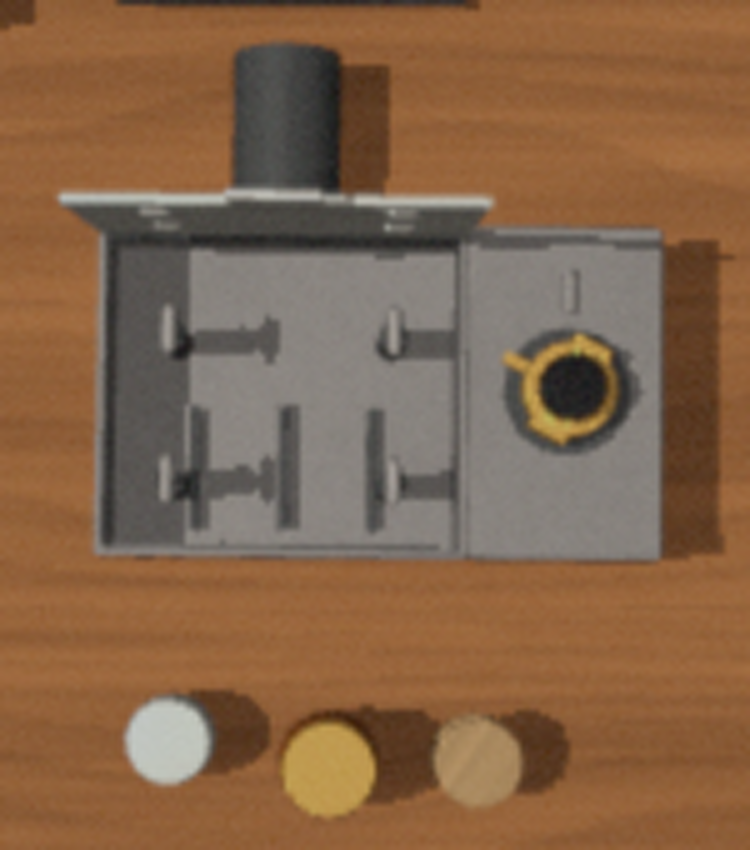

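View pics/c2.png

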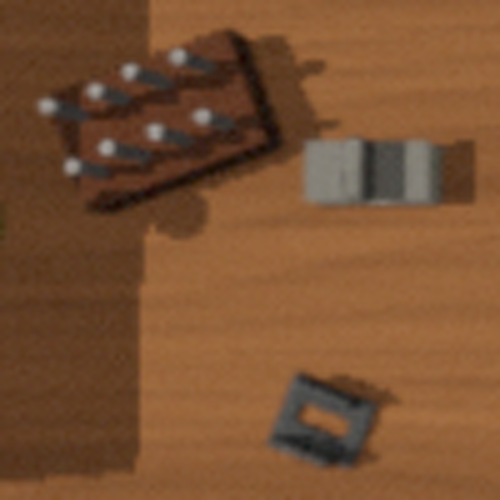

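View pics/c3.png

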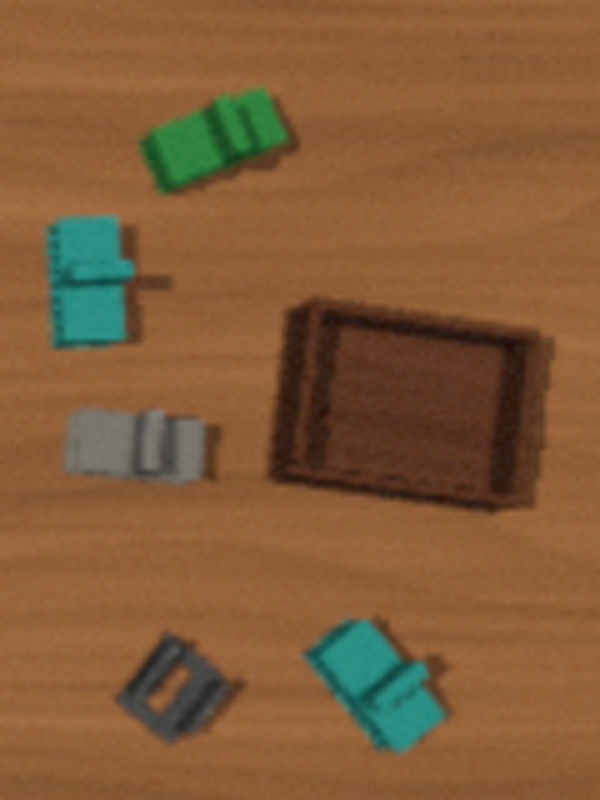

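```bash
cat > g.py <<'E'
import sys
from h import *
def go(x,y,z,yaw=None):
    """Work out tool-axis distance from the present measured pose to a tool-down target: turn first, then shift"""
    o=robot.get_obs(); Rm=R.from_euler('xyz',o['ee_rot']).as_matrix()
    cy=np.arctan2(Rm[1,0],Rm[0,0])
    if yaw is None: yaw=cy
    Rt=(R.from_euler('z',yaw)*R.from_euler('x',np.pi)).as_matrix()
    rv=np.degrees(R.from_matrix(Rm.T@Rt).as_rotvec())
    d=np.array([x,y,z])-o['tool_pos']
    print('t',round(o['time'],2),'pos',o['tool_pos'].round(4),'yaw',round(cy,4),'j',o['joint_positions'].round(2),'w',round(o['width'],4),'F',o['wrist_force'].round(1))
    print(' turn',rv.round(2),'| shift after turn(cm)',(Rt.T@d*100).round(2),'| shift before turn',(Rm.T@d*100).round(2))
if __name__=='__main__': 
    a=[eval(s) for s in sys.argv[1:]]; go(*a)
E
python3 -c "
from math import pi
from g import *
go(.58,.317,.2,pi)"
```

```text
t 0.15 pos [0.1919 0.515  0.2126] yaw 2.7848 j [ 1.11  0.09  1.37 -0.    1.68 -0.1 ] w 0.0941 F [ 0.1  0.5 -1.1]
 turn [ -0.09  -0.03 -20.44] | shift after turn(cm) [-38.81 -19.8    1.26] | shift before turn [-43.28  -5.     1.26]
```

{"op": "arm_command", "data": {"plan": [0, 0, 0, 0, 0, -10.2, 0, 0, 0, 0, 0, 0, -10.2, 0, -5, -2.5, 0, 0, 0, 0, 0, -5, -2.5, 0, 0, 0, 0, 0, -5, -2.5, 0, 0, 0, 0, 0, -5, -2.5, 0, 0, 0, 0, 0, -5, -2.5, 0, 0, 0, 0, 0, -5, -2.5, 0.2, 0, 0, 0, 0]}}

```text
time: 1.15
tool_pos: [0.4934, 0.3641, 0.2112]
ee_rot: [3.141, -0.0, 3.141]
wrist_force: [0.6, 0.2, 0.2]
width: 0.0942
```

{"op": "arm_command", "data": {"plan": [-4, -2.4, 0.2, 0, 0, 0, 0, -4, -2.4, 0.2, 0, 0, 0, 0, -0.8, 0, 0.2, 0, 0, 0, 0, 0, 0, 0, 0, 0, 0, 0, 0, 0, 0, 0, 0, 0, 0]}}

```text
time: 1.78
tool_pos: [0.5789, 0.3181, 0.2056]
ee_rot: [3.141, -0.0, -3.141]
wrist_force: [0.0, -1.1, -0.0]
width: 0.0939
```

```bash
python3 -c "
from math import pi
from g import *
go(.58,.317,.2,pi); s=snap('wrist','w1')"
```

```text
t 1.77 pos [0.5789 0.3181 0.2056] yaw -3.1406 j [ 0.42  0.34  1.09  0.    1.72 -1.16] w 0.0939 F [ 0.  -1.1 -0. ]
 turn [ 0.02 -0.02  0.06] | shift after turn(cm) [-0.11 -0.11  0.56] | shift before turn [-0.11 -0.11  0.56]
```

View pics/w1.png

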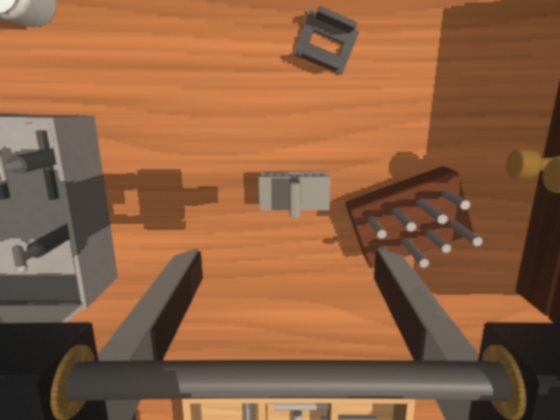

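```bash
python3 -c "
from h import *
crop('w1',240,150,350,230,7,'c4')
crop('w1',280,0,370,80,7,'c5')"
```

```text
(no output)
```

View pics/c4.png

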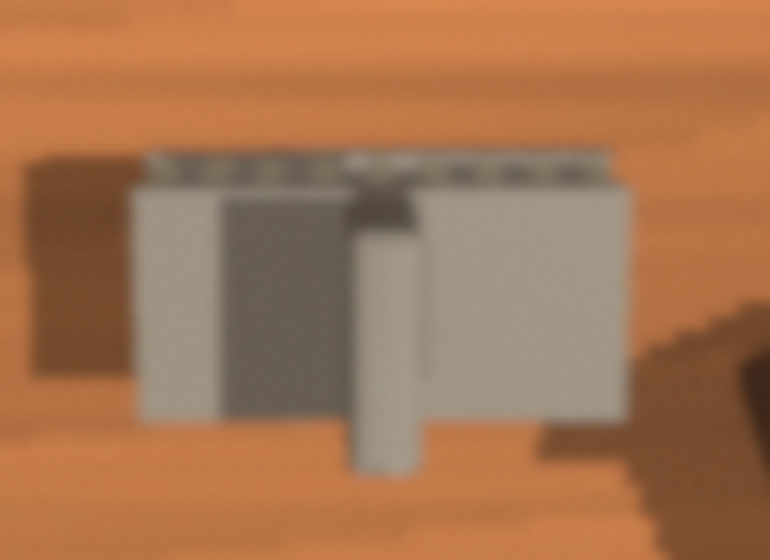

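View pics/c5.png

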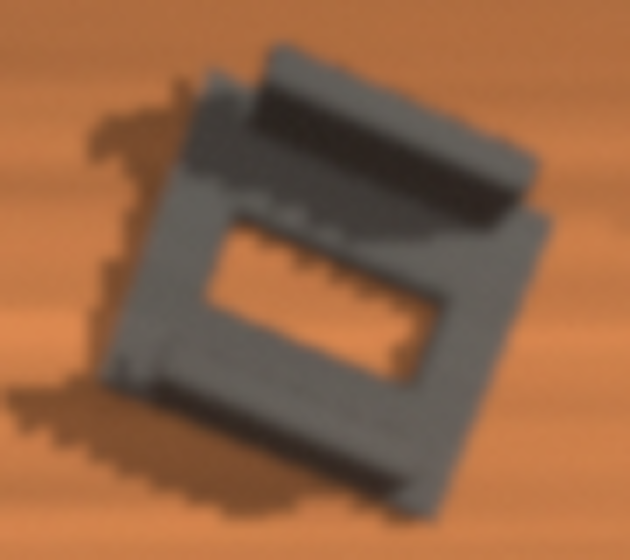

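```bash
python3 -c "
from h import *
p=load('w1')
q=lambda u,v,z,a=240,b=150:px2w(p,a+u/7,b+v/7,z)
c=np.array([q(130,187,.03),q(632,187,.03),q(630,423,.03),q(140,423,.03)]);print(c.round(4),c.mean(0).round(4),np.linalg.norm(c[0]-c[1]),np.linalg.norm(c[1]-c[2]))
c=np.array([q(352,232,.058),q(418,232,.058),q(421,474,.058),q(353,474,.058)]);print(c.round(4),c.mean(0).round(4),np.linalg.norm(c[0]-c[1]),np.linalg.norm(c[1]-c[2]))
k=lambda u,v,z:q(u,v,z,280,0)
c=np.array([k(235,217,.006),k(447,298,.006),k(415,382,.004),k(208,300,.004)]);print(c.round(4),c.mean(0).round(4),np.linalg.norm(c[0]-c[1]))
"
```

```text
[[0.5636 0.2908 0.03  ]
 [0.5636 0.3611 0.03  ]
 [0.5981 0.362  0.03  ]
 [0.5981 0.2914 0.03  ]] [0.5808 0.3263 0.03  ] 0.07030750935841304 0.034536099643125616
[[0.5638 0.3217 0.058 ]
 [0.5638 0.3303 0.058 ]
 [0.5967 0.331  0.058 ]
 [0.5968 0.3219 0.058 ]] [0.5803 0.3262 0.058 ] 0.008545295721026339 0.03294127245215589
[[0.4309 0.3434 0.006 ]
 [0.4407 0.372  0.006 ]
 [0.4508 0.3685 0.004 ]
 [0.4406 0.3401 0.004 ]] [0.4407 0.356  0.005 ] 0.030277283315761898
```

{"op": "arm_command", "data": {"plan": [-0.15, 0.8, 4, 0, 0, 0, 0.3, 0, 0, 4, 0, 0, 0, 0.4, 0, 0, 4, 0, 0, 0, 0.5, 0, 0, 3, 0, 0, 0, 0.6, 0, 0, 1.3, 0, 0, 0, 0.6, 0, 0, 0, 0, 0, 0, 0.6]}}

```text
time: 2.58
tool_pos: [0.5806, 0.3255, 0.0422]
ee_rot: [-3.141, -0.001, -3.141]
wrist_force: [0.4, 0.2, 0.6]
width: 0.0389
```

```bash
python3 -c "
from math import pi
from g import *
go(.5805,.3263,.042,pi); s=snap('wrist','w2')"
```

```text
t 2.58 pos [0.5806 0.3255 0.0422] yaw -3.1414 j [ 0.43  0.43  1.3   0.    1.42 -1.15] w 0.0389 F [0.4 0.2 0.6]
 turn [-0.02 -0.06  0.01] | shift after turn(cm) [0.01 0.08 0.02] | shift before turn [0.01 0.08 0.02]
```

View pics/w2.png

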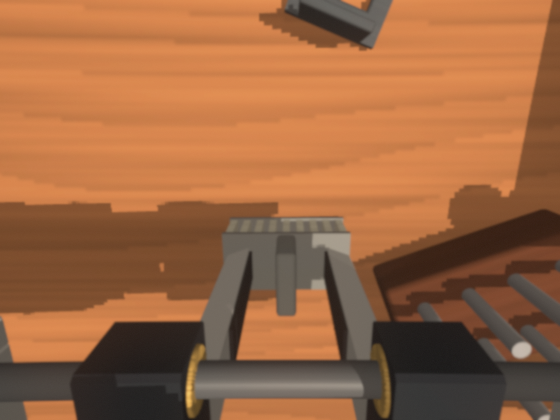

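The rib at (286,275) is centred between the fingers. I'll close the gripper and lift.

{"op": "arm_command", "data": {"plan": [0, 0.08, 0, 0, 0, 0, 1, 0, 0, 0, 0, 0, 0, 1, 0, 0, 0, 0, 0, 0, 1, 0, 0, 0, 0, 0, 0, 1, 0, 0, -1, 0, 0, 0, 1, 0, 0, -4, 0, 0, 0, 1, 0, 0, -5, 0, 0, 0, 1, 0, 0, 0, 0, 0, 0, 1]}}

```text
time: 3.62
tool_pos: [0.5843, 0.3273, 0.1493]
ee_rot: [3.137, 0.011, 3.141]
wrist_force: [0.7, 0.1, -0.6]
width: 0.0097
```

```bash
python3 -c "
from math import pi
from g import *
go(.5805,.3263,.142,pi); s=snap('wrist','w3'); snap('scene','s3')
crop('s3',200,130,400,290,4,'c6')"
```

```text
t 3.62 pos [0.5843 0.3273 0.1493] yaw 3.1409 j [ 0.43  0.36  1.17  0.    1.6  -1.14] w 0.0097 F [ 0.7  0.1 -0.6]
 turn [ 0.29  0.61 -0.04] | shift after turn(cm) [ 0.38 -0.1   0.73] | shift before turn [ 0.38 -0.1   0.72]
```

View pics/w3.png

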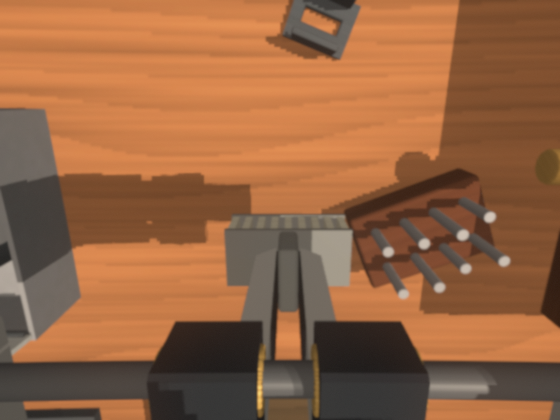

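View pics/c6.png

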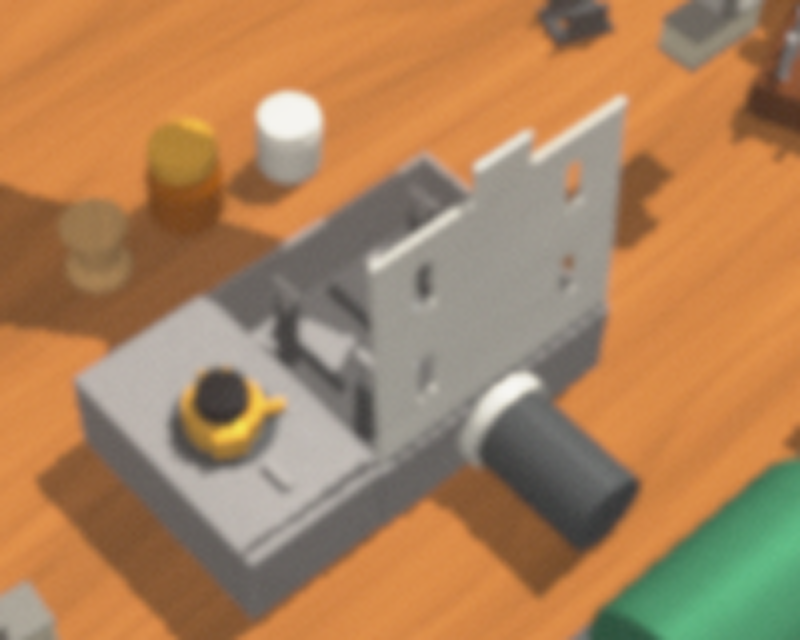

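{"op": "arm_command", "data": {"plan": [0, 0, -4, 0, 0, 0, 1, 2, -4, -3, 0, 0, 0, 1, 3, -5, -2, 0, 0, 0, 1, 3, -5, -2, 0, 0, 0, 1, 3, -5, 0, 0, 0, 0, 1, 3, -5, 0, 0, 0, 0, 1, 3, -4, 0, 0, 0, 0, 1, 2, -2, 0, 0, 0, 0, 1]}}

```text
time: 4.72
tool_pos: [0.389, 0.0246, 0.2499]
ee_rot: [3.142, -0.005, 3.139]
wrist_force: [-0.2, 0.4, -2.5]
width: 0.0098
```

{"op": "arm_command", "data": {"plan": [0, 0, 0, 0, 0, 10, 1, 0, 0, 0, 0, 0, 10, 1, 0, 0, 0, 0, 0, 10, 1, 0, 0, 0, 0, 0, 10, 1, 0, 0, 0, 0, 0, 10, 1, 0, 0, 0, 0, 0, 10, 1, 0, 0, 0, 0, 0, 10, 1, 0, 0, 0, 0, 0, 10, 1]}}

```text
time: 5.72
tool_pos: [0.3902, 0.0261, 0.2497]
ee_rot: [-3.136, -0.001, 1.739]
wrist_force: [-0.2, 0.4, -1.7]
width: 0.0097
```

{"op": "arm_command", "data": {"plan": [0, 0, 0, 0, 0, 10, 1, 0, 0, 0, 0, 0, 0, 1, 0, 0, 0, 0, 0, 0, 1]}}

```text
time: 6.1
tool_pos: [0.3907, 0.0261, 0.2511]
ee_rot: [-3.139, -0.0, 1.572]
wrist_force: [0.3, -1.3, -0.3]
width: 0.0099
```

```bash
python3 -c "
from math import pi
from g import *
go(.40,.03,.26,pi/2); s=snap('wrist','w4'); snap('top','t4');crop('t4',215,120,365,290,5,'c7')"
```

```text
t 6.1 pos [0.3907 0.0261 0.2511] yaw 1.5725 j [-0.08 -0.27  1.63  0.    1.79 -0.08] w 0.0099 F [ 0.3 -1.3 -0.3]
 turn [-0.15 -0.02  0.1 ] | shift after turn(cm) [ 0.39  0.93 -0.89] | shift before turn [ 0.39  0.93 -0.89]
```

View pics/w4.png

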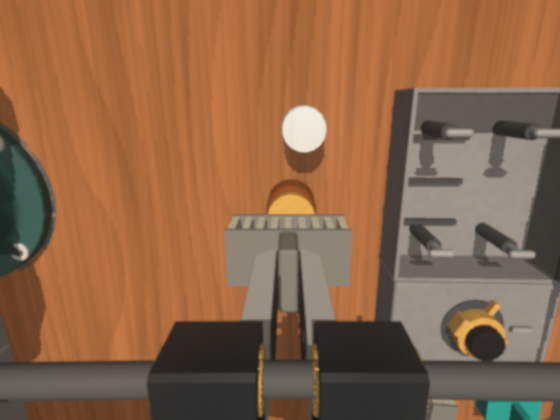

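View pics/c7.png

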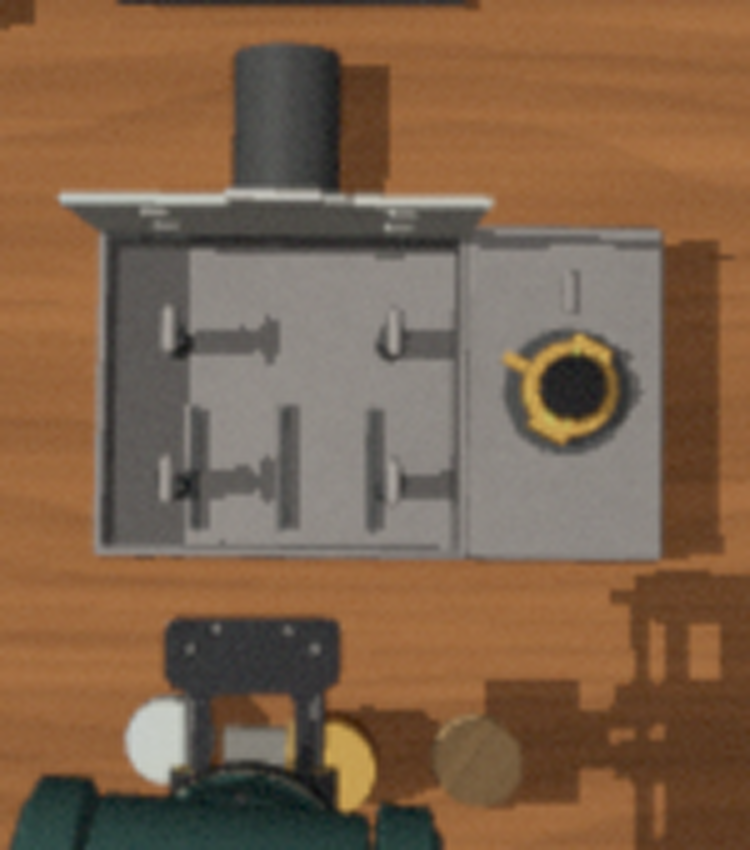

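```bash
python3 -c "
from h import *
crop('w4',380,70,560,220,4,'c8');crop('w4',370,200,560,370,4,'c9')"
```

```text
(no output)
```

View pics/c8.png

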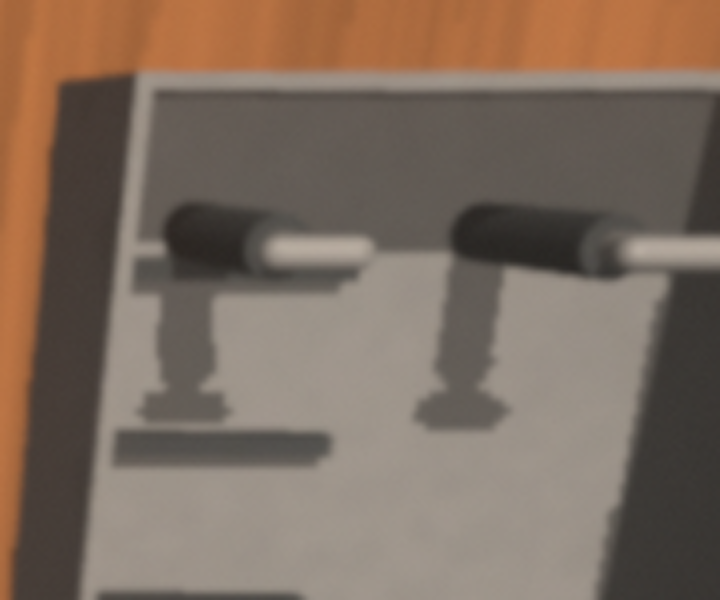

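View pics/c9.png

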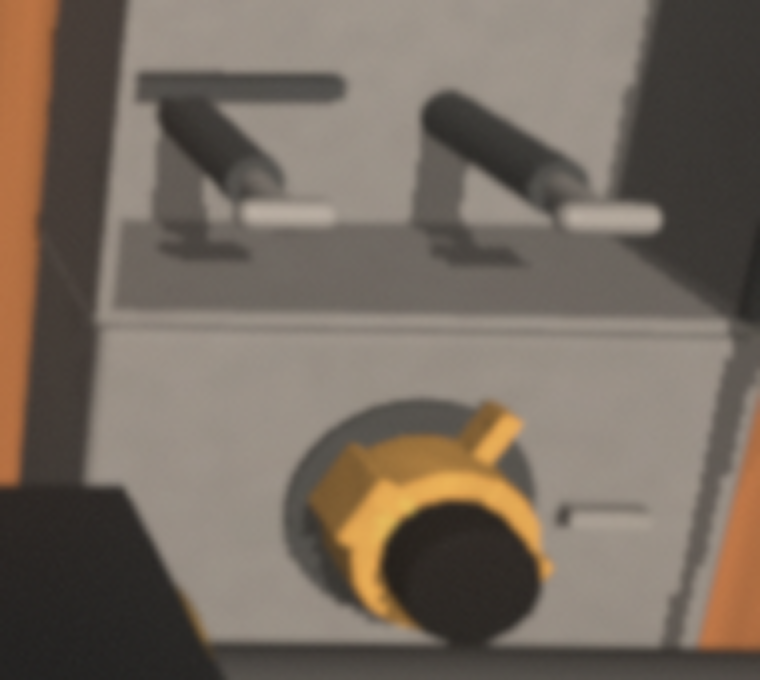

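```bash
python3 -c "
from h import *
p=load('t4');w=load('w4')
T=lambda u,v,z:px2w(p,215+u/5,120+v/5,z)
a=lambda u,v,z:px2w(w,380+u/4,70+v/4,z)
b=lambda u,v,z:px2w(w,370+u/4,200+v/4,z)
for n,c in [('post1T',T(165,478.5,.084)),('post0T',T(392,481.5,.084)),('post3T',T(168,328,.084)),('post2T',T(395,332,.084)),
('post1W',a(316,250,.084)),('post0W',b(289,214,.084)),('post2W',b(612,217,.084)),
('wall corner W .066',a(134,75,.066)),('div W .07',b(97,322,.066)),
('railfar',a(132,292,.012)),('railmid L',a(115,465,.012)),('railmid R',a(328,465,.012)),('railnear L',b(137,102,.012)),('railnear R',b(345,102,.012)),('railmid L top',a(120,430,.012)),
('mark',b(610,517,.073)),('port cap top',b(467,562,.106)),('deck ring',b(410,500,.07)),
('T railL',T(200,405,.012)),('T railL',T(200,528,.012)),('T railM',T(288,405,.012)),('T railM',T(288,528,.012)),('T railR',T(375,410,.012)),('T railR',T(375,530,.012)),('capT',T(573,384,.106)),('markT',T(571,291,.073)),('pointerT',T(510,358,.085))]: print(n,c.round(4))
"
```

```text
post1T [0.5458 0.0814 0.084 ]
post0T [ 0.5447 -0.0385  0.084 ]
post3T [0.6258 0.0805 0.084 ]
post2T [ 0.6241 -0.04    0.084 ]
post1W [0.5463 0.085  0.084 ]
post0W [ 0.5463 -0.0351  0.084 ]
post2W [ 0.6263 -0.0354  0.084 ]
wall corner W .066 [0.5068 0.1236 0.066 ]
div W .07 [ 0.5065 -0.0752  0.066 ]
railfar [0.5301 0.0678 0.012 ]
railmid L [0.5304 0.0181 0.012 ]
railmid R [0.5916 0.0181 0.012 ]
railnear L [ 0.5298 -0.0302  0.012 ]
railnear R [ 0.5916 -0.03    0.012 ]
railmid L top [0.5308 0.0285 0.012 ]
mark [ 0.6496 -0.13    0.073 ]
port cap top [ 0.5921 -0.1208  0.106 ]
deck ring [ 0.5965 -0.1275  0.07  ]
T railL [0.5908 0.0675 0.012 ]
T railL [0.5215 0.067  0.012 ]
T railM [0.591  0.0179 0.012 ]
T railM [0.5217 0.0176 0.012 ]
T railR [ 0.5883 -0.0312  0.012 ]
T railR [ 0.5207 -0.0313  0.012 ]
capT [ 0.5947 -0.1318  0.106 ]
markT [ 0.6478 -0.1348  0.073 ]
pointerT [ 0.6103 -0.1009  0.085 ]
```

{"op": "arm_command", "data": {"plan": [-3, 4, 1, 0, 0, 0, 1, -3, 4, 2, 0, 0, 0, 1, -2.5, 3, 2, 0, 0, 0, 1, 0, 0, 0, 0, 0, 0, 1, 0, 0, 0, 0, 0, 0, 1]}}

```text
time: 6.82
tool_pos: [0.5009, -0.0588, 0.2026]
ee_rot: [-3.141, -0.001, 1.571]
wrist_force: [0.5, 0.1, -0.7]
width: 0.01
```

```bash
python3 -c "
from math import pi
from g import *
go(.50,-.06,.2,pi/2); s=snap('wrist','w5')"
```

```text
t 6.83 pos [ 0.5009 -0.0588  0.2026] yaw 1.5706 j [-0.23 -0.01  1.49  0.    1.66 -0.23] w 0.01 F [ 0.5  0.1 -0.7]
 turn [-0.03 -0.04 -0.01] | shift after turn(cm) [-0.12 -0.09  0.26] | shift before turn [-0.12 -0.09  0.26]
```

View pics/w5.png

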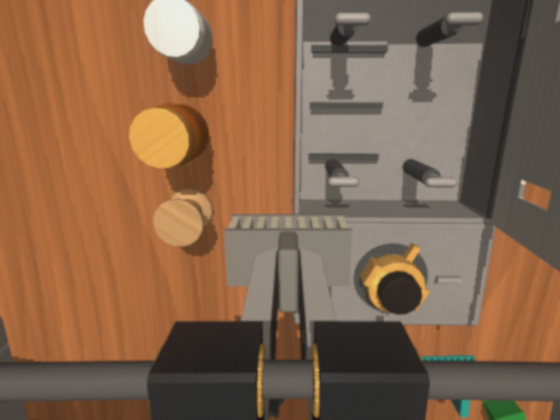

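```bash
python3 -c "
from h import *
crop('w5',290,0,500,200,4,'c10');crop('w5',330,170,510,330,4,'c11');"
```

```text
(no output)
```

View pics/c10.png

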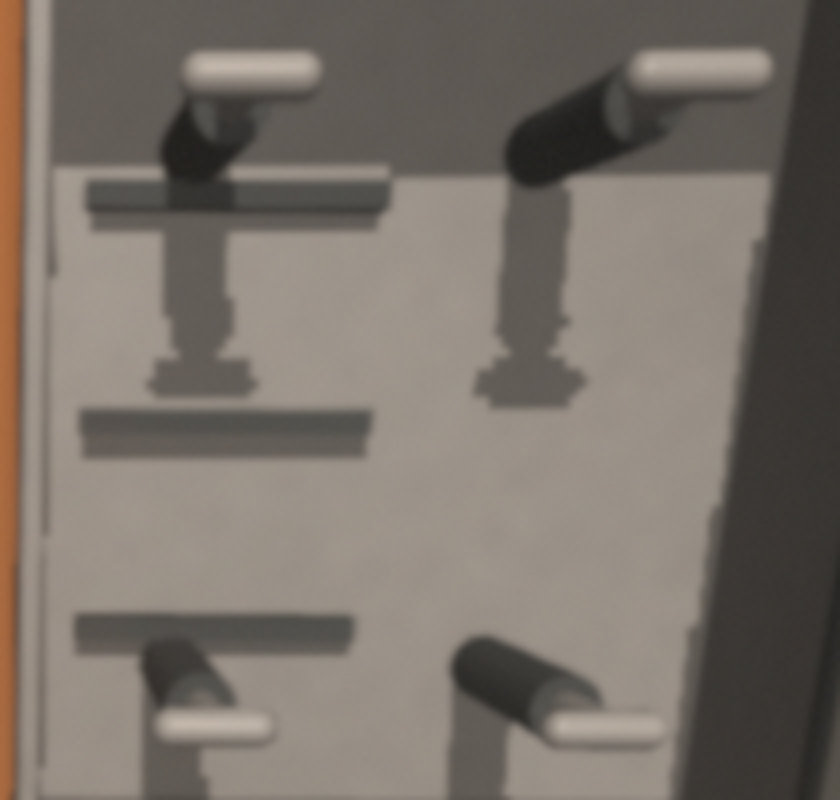

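View pics/c11.png

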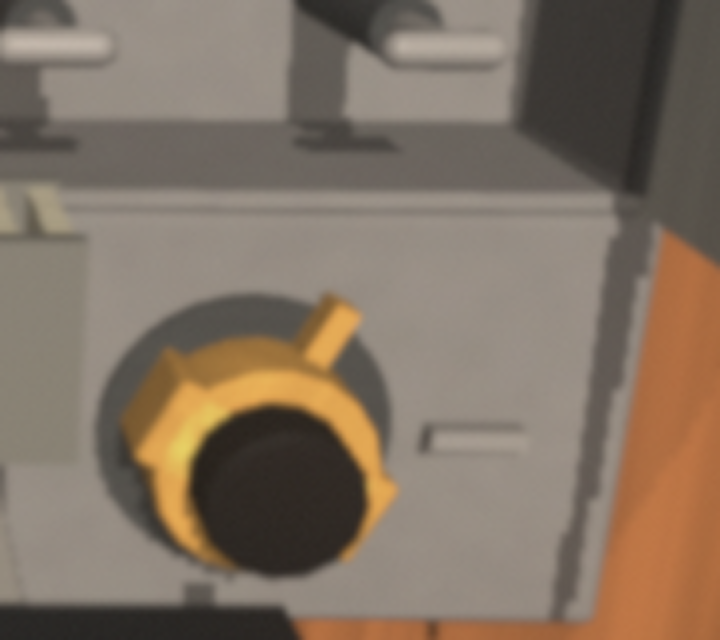

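```bash
python3 -c "
from h import *
w=load('w5')
a=lambda u,v,z:px2w(w,290+u/4,v/4,z)
b=lambda u,v,z:px2w(w,330+u/4,170+v/4,z)
print(w['wc'][:3,3])
for n,c in [('post1',a(252,70,.084)),('post3',a(702,68,.084)),('post0',a(214,726,.084)),('post2',a(606,729,.084)),
('railf t',a(86,180,.012)),('railf b',a(92,210,.012)),('railf R',a(390,195,.012)),('railm t',a(80,411,.012)),('railm b',a(80,436,.012)),('railm R',a(370,420,.012)),
('railn t',a(76,615,.012)),('railn b',a(76,641,.012)),('railn R',a(354,628,.012)),
('mark',b(478,440,.073)),('cap',b(280,490,.106)),('ring',b(243,440,.07)),('ptr tip',b(342,306,.082)),('lug L',b(160,440,.092)),('lug edge a',b(195,380,.092)),('b',b(150,460,.092)),('deck far R corner',b(590,620,.07)),('deck far',b(650,220,.07))]: print(n,c.round(4))
"
```

```text
[0.50041306 0.02738811 0.3735778 ]
post1 [0.5472 0.0849 0.084 ]
post3 [0.6273 0.0843 0.084 ]
post0 [ 0.546  -0.0351  0.084 ]
post2 [ 0.626  -0.0359  0.084 ]
railf t [0.522 0.077 0.012]
railf b [0.5236 0.0707 0.012 ]
railf R [0.5919 0.0735 0.012 ]
railm t [0.5216 0.0265 0.012 ]
railm b [0.5217 0.0208 0.012 ]
railm R [0.5914 0.0242 0.012 ]
railn t [ 0.5215 -0.0223  0.012 ]
railn b [ 0.5216 -0.0288  0.012 ]
railn R [ 0.5913 -0.0257  0.012 ]
mark [ 0.6492 -0.1303  0.073 ]
cap [ 0.5936 -0.1247  0.106 ]
ring [ 0.5964 -0.1321  0.07  ]
ptr tip [ 0.6115 -0.0934  0.082 ]
lug L [ 0.5715 -0.1206  0.092 ]
lug edge a [ 0.5781 -0.1064  0.092 ]
b [ 0.5697 -0.1255  0.092 ]
deck far R corner [ 0.6832 -0.1797  0.07  ]
deck far [ 0.6814 -0.0777  0.07  ]
```

```bash
python3 -c "
from h import *
p=load('t4')
for th in np.arange(1.3,1.56,.04):
    print(round(th,2), [w2px(p,[.6816-r*np.cos(th),y,.068+r*np.sin(th)]).round(1).tolist() for r,y in ((.177,.12),(.177,-.073),(.203,.025))])
crop('t4',220,150,320,175,8,'c12')
"
```

```text
1.3 [[226.4, 173.8], [310.7, 174.1], [267.5, 175.4]]
1.34 [[226.3, 170.7], [310.7, 171.0], [267.5, 171.8]]
1.38 [[226.3, 167.6], [310.8, 167.9], [267.5, 168.1]]
1.42 [[226.3, 164.5], [310.8, 164.8], [267.5, 164.4]]
1.46 [[226.3, 161.4], [310.8, 161.7], [267.5, 160.7]]
1.5 [[226.3, 158.3], [310.9, 158.6], [267.5, 157.1]]
1.54 [[226.3, 155.2], [310.9, 155.5], [267.5, 153.4]]
```

View pics/c12.png

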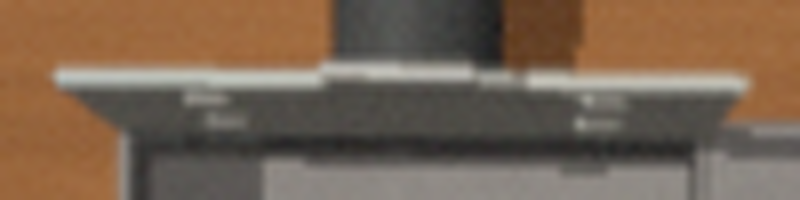

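{"op": "arm_command", "data": {"plan": [4, 2, 0, 0, 0, 0, 1, 4, 2, 0, 0, 0, 0, 1, 2.8, 1.6, 0, 0, 0, 0, 1, 0, 0, 2, 0, 0, 0, 1, 0, 0, 3, 0, 0, 0, 1, 0, 0, 3, 0, 0, 0, 1, 0, 0, 0, 0, 0, 0, 1, 0, 0, 0, 0, 0, 0, 1]}}

```text
time: 7.88
tool_pos: [0.5579, 0.0493, 0.1247]
ee_rot: [3.138, -0.0, 1.571]
wrist_force: [-0.2, -0.8, -1.0]
width: 0.0098
```

```bash
python3 -c "
from math import pi
from g import *
go(.5566,.0493,.0465,pi/2); s=snap('wrist','w6')"
```

```text
t 7.88 pos [0.5579 0.0493 0.1247] yaw 1.5708 j [-0.01  0.14  1.49  0.    1.51 -0.01] w 0.0098 F [-0.2 -0.8 -1. ]
 turn [ 0.19 -0.01  0.  ] | shift after turn(cm) [-0.   -0.13  7.82] | shift before turn [-0.   -0.16  7.82]
```

View pics/w6.png

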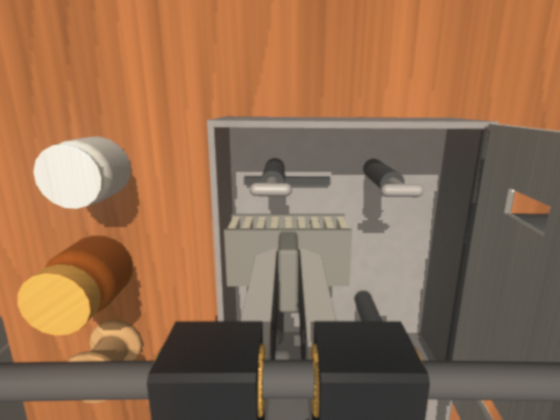

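{"op": "arm_command", "data": {"plan": [0, -0.1, 2, 0, 0, 0, 1, 0, 0, 2, 0, 0, 0, 1, 0, 0, 2, 0, 0, 0, 1, 0, 0, 1.2, 0, 0, 0, 1, 0, 0, 0.4, 0, 0, 0, 1, 0, 0, 0.1, 0, 0, 0, 1, 0, 0, 0, 0, 0, 0, 1]}}

```text
time: 8.8
tool_pos: [0.5569, 0.0489, 0.0473]
ee_rot: [3.14, -0.0, 1.57]
wrist_force: [-2.6, 1.7, 5.8]
width: 0.0096
```

```bash
python3 -c "
from math import pi
from g import *
go(.5566,.0493,.0465,pi/2); s=snap('wrist','w7')"
```

```text
t 8.8 pos [0.5569 0.0489 0.0473] yaw 1.5701 j [-0.01  0.2   1.58  0.    1.36 -0.01] w 0.0096 F [-2.6  1.7  5.8]
 turn [ 0.11 -0.   -0.04] | shift after turn(cm) [ 0.04 -0.03  0.08] | shift before turn [ 0.03 -0.03  0.08]
```

View pics/w7.png

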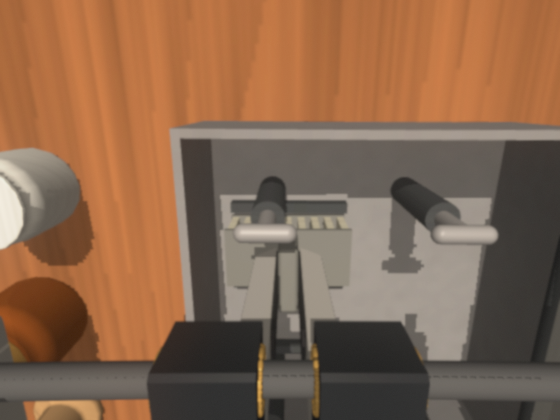

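{"op": "arm_command", "data": {"plan": [0, 0, 0, 0, 0, 0, 0.65, 0, 0, 0, 0, 0, 0, 0.65, 0, 0, 0, 0, 0, 0, 0.65, 0, 0, -2, 0, 0, 0, 0.65, 0, 0, -4, 0, 0, 0, 0.65, 0, 0, -5, 0, 0, 0, 0.65, 0, 0, -5, 0, 0, 0, 0.65, 0, -2, -2, 0, 0, 0, 0.65]}}

```text
time: 9.85
tool_pos: [0.5381, 0.0488, 0.2292]
ee_rot: [3.135, -0.0, 1.57]
wrist_force: [0.2, -0.1, 0.2]
width: 0.0327
```

```bash
python3 -c "
from math import pi
from g import *
go(.596,-.317,.21,0); s=snap('wrist','w8')"
```

```text
t 9.85 pos [0.5381 0.0488 0.2292] yaw 1.5699 j [-0.01  0.06  1.37  0.    1.71 -0.01] w 0.0327 F [ 0.2 -0.1  0.2]
 turn [ 0.28 -0.28 89.95] | shift after turn(cm) [ 5.79 36.58  1.92] | shift before turn [-36.58   5.81   1.95]
```

View pics/w8.png

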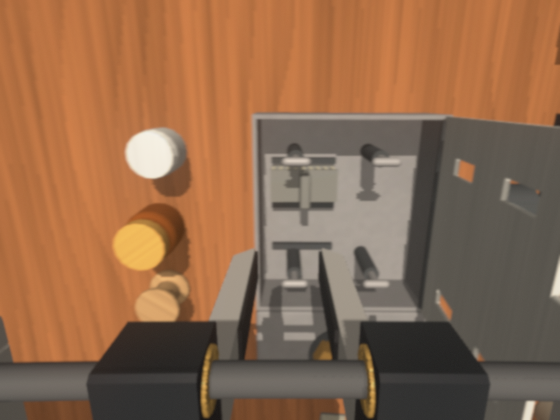

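{"op": "arm_command", "data": {"plan": [-5, 0, 0, 0, 0, 0, 0.5, -5, 0, 0, 0, 0, 0, 0.4, -5, 0, 0, 0, 0, 0, 0.2, -5, 1, 0, 0, 0, 0, 0, -5, 1.5, 0, 0, 0, 0, 0, -5, 1.5, 0, 0, 0, 0, 0, -4, 1.5, 0, 0, 0, 0, 0, -2.5, 0.4, 0, 0, 0, 0, 0]}}

```text
time: 10.9
tool_pos: [0.5952, -0.3183, 0.2229]
ee_rot: [-3.14, -0.001, 1.569]
wrist_force: [0.9, 1.0, -0.4]
width: 0.0937
```

{"op": "arm_command", "data": {"plan": [0, 0, 0.5, 0, 0, 10, 0, 0, 0, 0.5, 0, 0, 10, 0, 0, 0, 0, 0, 0, 10, 0, 0, 0, 0, 0, 0, 10, 0, 0, 0, 0, 0, 0, 10, 0, 0, 0, 0, 0, 0, 10, 0, 0, 0, 0, 0, 0, 10, 0, 0, 0, 0, 0, 0, 10, 0]}}

```text
time: 11.9
tool_pos: [0.595, -0.3161, 0.2137]
ee_rot: [-3.14, 0.001, 0.168]
wrist_force: [-0.8, -0.4, 0.3]
width: 0.0939
```

{"op": "arm_command", "data": {"plan": [0, 0, 0, 0, 0, 10, 0, 0, 0, 0, 0, 0, 0, 0, 0, 0, 0, 0, 0, 0, 0]}}

```text
time: 12.28
tool_pos: [0.595, -0.3161, 0.2146]
ee_rot: [-3.141, 0.001, 0.002]
wrist_force: [-0.3, -0.1, 0.7]
width: 0.094
```

```bash
python3 -c "
from math import pi
from g import *
go(.596,-.317,.21,0); s=snap('wrist','w9')"
```

```text
t 12.28 pos [ 0.595  -0.3161  0.2146] yaw 0.0017 j [-0.57  0.37  1.03  0.    1.74  1.  ] w 0.094 F [-0.3 -0.1  0.7]
 turn [-0.04  0.05  0.1 ] | shift after turn(cm) [0.1  0.09 0.46] | shift before turn [0.1  0.09 0.46]
```

View pics/w9.png

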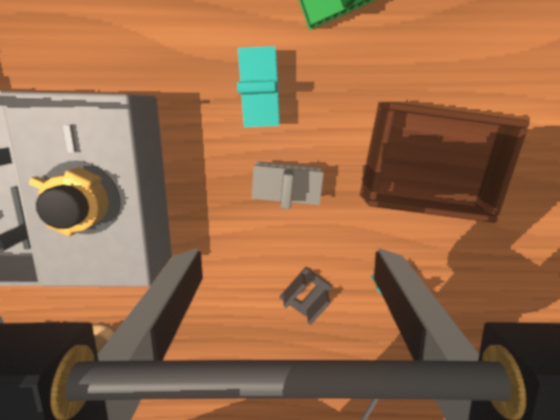

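```bash
python3 -c "
from h import *
crop('w9',240,150,340,220,7,'c13')
crop('w9',265,255,355,335,7,'c14')"
```

```text
(no output)
```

View pics/c13.png

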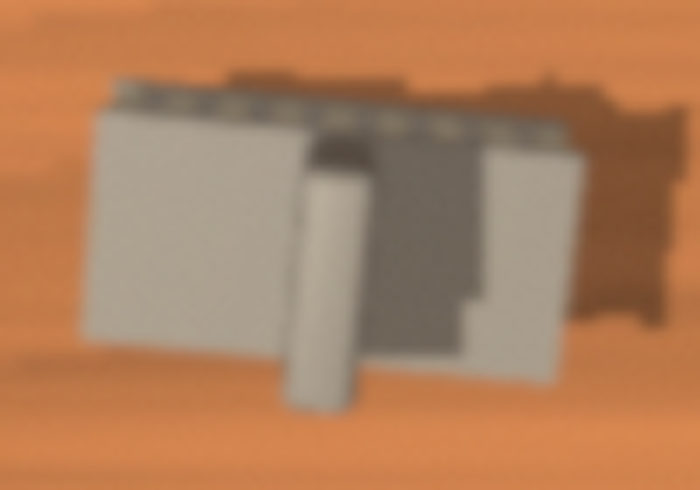

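View pics/c14.png

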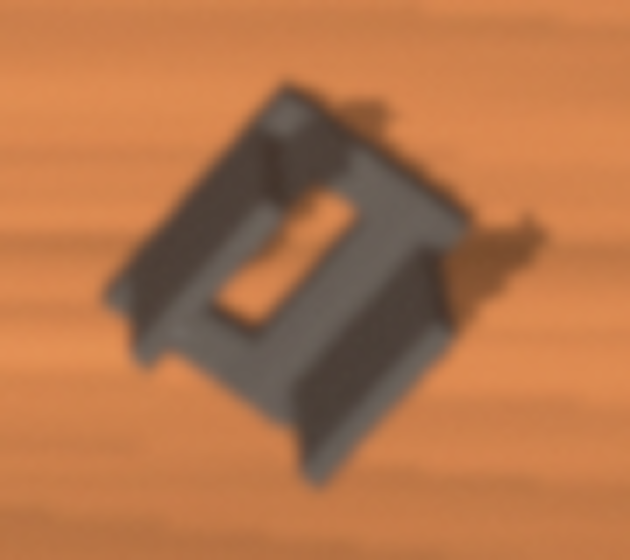

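```bash
python3 -c "
from g import *
p=load('w9')
q=lambda u,v,z:px2w(p,240+u/7,150+v/7,z)
c=np.array([q(100,112,.03),q(587,152,.03),q(557,384,.03),q(81,340,.03)]);print(c.round(4),c.mean(0).round(4),np.linalg.norm(c[0]-c[1]),np.linalg.norm(c[1]-c[2]))
d=c[1]-c[0]+c[2]-c[3]; print('long dir',np.degrees(np.arctan2(d[1],d[0])))
c=np.array([q(308,172,.058),q(371,172,.058),q(354,408,.058),q(287,404,.058)]);print(c.round(4),c.mean(0).round(4),np.linalg.norm(c[0]-c[1]),np.linalg.norm(c[1]-c[2]))
d=c[0]-c[3]+c[1]-c[2]; print('rib dir',np.degrees(np.arctan2(d[1],d[0])))
m=q(325,247,.03)
go(c[:,0].mean(),c[:,1].mean(),.042,np.arctan2(d[1],d[0]))
"
```

```text
[[ 0.6179 -0.2812  0.03  ]
 [ 0.6123 -0.3507  0.03  ]
 [ 0.5778 -0.3473  0.03  ]
 [ 0.5844 -0.2775  0.03  ]] [ 0.5981 -0.3142  0.03  ] 0.06974361642189526 0.03467556389809302
long dir -95.0249373588462
[[ 0.6149 -0.3111  0.058 ]
 [ 0.6149 -0.3194  0.058 ]
 [ 0.5823 -0.3173  0.058 ]
 [ 0.5829 -0.3082  0.058 ]] [ 0.5987 -0.314   0.058 ] 0.00832460367334537 0.03259579875393411
rib dir -4.469379145558541
t 12.32 pos [ 0.595  -0.3161  0.2148] yaw 0.0012 j [-0.57  0.37  1.03  0.    1.74  1.  ] w 0.094 F [0.2 0.1 0.4]
 turn [-0.03  0.03  4.54] | shift after turn(cm) [ 0.36 -0.24 17.28] | shift before turn [ 0.39 -0.2  17.28]
```

{"op": "arm_command", "data": {"plan": [0.33, -0.2, 4, 0, 0, 4.8, 0.3, 0, 0, 4, 0, 0, 0, 0.4, 0, 0, 4, 0, 0, 0, 0.5, 0, 0, 3, 0, 0, 0, 0.6, 0, 0, 1.8, 0, 0, 0, 0.6, 0, 0, 0.4, 0, 0, 0, 0.6, 0, 0, 0, 0, 0, 0, 0.6]}}

```text
time: 13.2
tool_pos: [0.5989, -0.3145, 0.0445]
ee_rot: [3.141, -0.002, -0.084]
wrist_force: [0.7, -0.2, 0.1]
width: 0.0376
```

```bash
python3 -c "
from math import pi
from g import *
go(.5983,-.3141,.042,-.084); s=snap('wrist','w10')"
```

```text
t 13.2 pos [ 0.5989 -0.3145  0.0445] yaw -0.0842 j [-0.57  0.44  1.27  0.    1.43  1.09] w 0.0376 F [ 0.7 -0.2  0.1]
 turn [ 0.04 -0.09 -0.01] | shift after turn(cm) [-0.07 -0.04  0.25] | shift before turn [-0.07 -0.04  0.25]
```

View pics/w10.png

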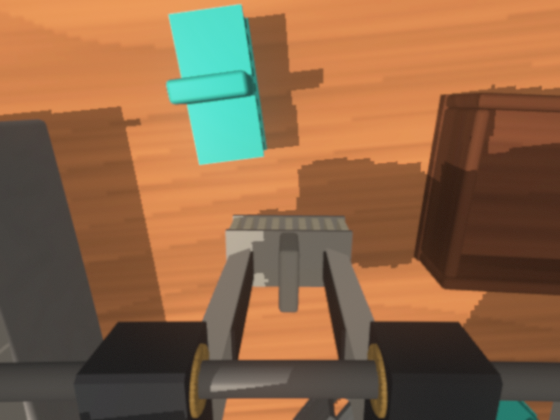

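{"op": "arm_command", "data": {"plan": [-0.07, 0, 0.2, 0, 0, 0, 0.7, 0, 0, 0, 0, 0, 0, 1, 0, 0, 0, 0, 0, 0, 1, 0, 0, 0, 0, 0, 0, 1, 0, 0, 0, 0, 0, 0, 1, 0, 0, -4, 0, 0, 0, 1, 0, 0, -6, 0, 0, 0, 1, 0, 0, -6, 0, 0, 0, 1]}}

```text
time: 14.25
tool_pos: [0.5971, -0.3137, 0.2019]
ee_rot: [-3.14, 0.002, -0.084]
wrist_force: [1.9, -0.8, -2.0]
width: 0.0094
```

{"op": "arm_command", "data": {"plan": [-3, -3, 0, 0, 0, -10, 1, -3, -3, 0, 0, 0, -10, 1, -3, -3, 0, 0, 0, -10, 1, 0, 0, 0, 0, 0, -10, 1, 0, 0, 0, 0, 0, -10, 1, 0, 0, 0, 0, 0, -10, 1, 0, 0, 0, 0, 0, -10, 1, 0, 0, 0, 0, 0, -10, 1]}}

```text
time: 15.25
tool_pos: [0.5006, -0.2331, 0.2009]
ee_rot: [-3.141, -0.001, 1.318]
wrist_force: [0.1, -0.0, -1.8]
width: 0.0098
```

```bash
python3 -c "
from math import pi
from g import *
go(.5566,-.0007,.2,pi/2); s=snap('wrist','w11')"
```

```text
t 15.25 pos [ 0.5006 -0.2331  0.2009] yaw 1.3176 j [-0.54  0.1   1.39  0.    1.66 -0.29] w 0.0098 F [ 0.1 -0.  -1.8]
 turn [ -0.05  -0.04 -14.51] | shift after turn(cm) [23.24  5.6   0.09] | shift before turn [23.9 -0.4  0.1]
```

View pics/w11.png

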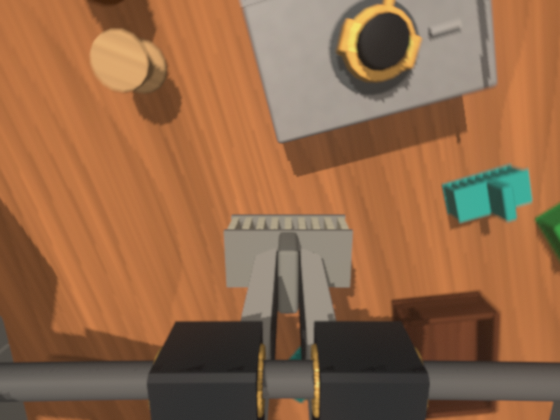

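{"op": "arm_command", "data": {"plan": [0, 0, 0, 0, 0, -7.3, 1, 0, 0, 0, 0, 0, -7.2, 1, 5, 1, 0, 0, 0, 0, 1, 5, 1, 0, 0, 0, 0, 1, 5, 1, 0, 0, 0, 0, 1, 5, 1.6, 0, 0, 0, 0, 1, 3.2, 1, 0, 0, 0, 0, 1, 0, 0, 0, 0, 0, 0, 1]}}

```text
time: 16.3
tool_pos: [0.5583, 0.0006, 0.2009]
ee_rot: [-3.141, -0.001, 1.567]
wrist_force: [0.2, -0.5, -0.7]
width: 0.0099
```

```bash
python3 -c "
from math import pi
from g import *
go(.5566,-.0007,.125,pi/2); s=snap('wrist','w12')"
```

```text
t 16.3 pos [0.5583 0.0006 0.2009] yaw 1.5667 j [-0.1   0.11  1.37  0.    1.66 -0.1 ] w 0.0099 F [ 0.2 -0.5 -0.7]
 turn [-0.06 -0.03 -0.23] | shift after turn(cm) [-0.13 -0.17  7.59] | shift before turn [-0.13 -0.16  7.59]
```

View pics/w12.png

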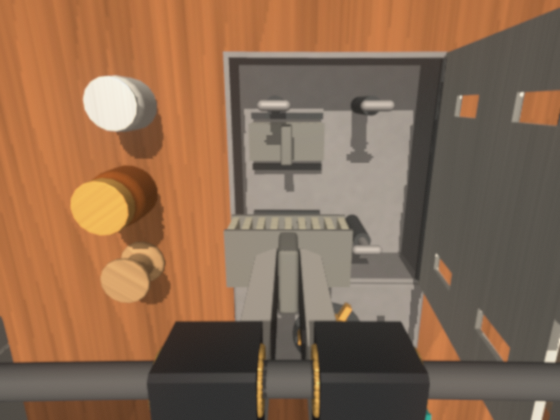

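{"op": "arm_command", "data": {"plan": [-0.13, -0.15, 2.5, 0, 0, -0.2, 1, 0, 0, 3.5, 0, 0, 0, 1, 0, 0, 2.5, 0, 0, 0, 1, 0, 0, 2.5, 0, 0, 0, 1, 0, 0, 2.5, 0, 0, 0, 1, 0, 0, 1, 0, 0, 0, 1, 0, 0, 0.4, 0, 0, 0, 1, 0, 0, 0, 0, 0, 0, 1]}}

```text
time: 17.35
tool_pos: [0.5572, -0.0034, 0.0532]
ee_rot: [3.14, 0.0, 1.568]
wrist_force: [-0.3, 0.5, -1.4]
width: 0.0095
```

```bash
python3 -c "
from math import pi
from g import *
go(.5566,-.0007,.0465,pi/2); s=snap('wrist','w13')"
```

```text
t 17.35 pos [ 0.5572 -0.0034  0.0532] yaw 1.5676 j [-0.11  0.19  1.58 -0.    1.37 -0.1 ] w 0.0095 F [-0.3  0.5 -1.4]
 turn [ 0.07  0.01 -0.19] | shift after turn(cm) [ 0.27 -0.06  0.67] | shift before turn [ 0.27 -0.06  0.67]
```

View pics/w13.png

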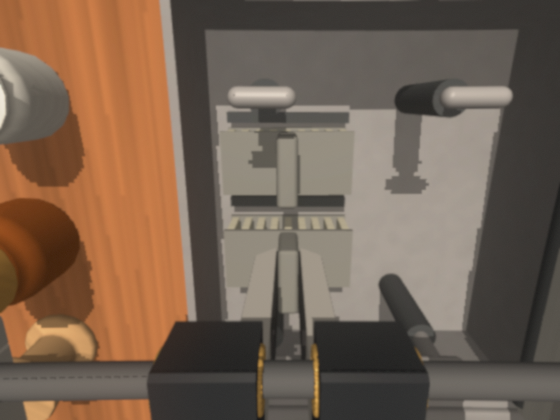

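{"op": "arm_command", "data": {"plan": [0.25, -0.05, 0, 0, 0, 0, 1, 0, 0, 0.4, 0, 0, 0, 1, 0, 0, 0.3, 0, 0, 0, 1, 0, 0, 0, 0, 0, 0, 1, 0, 0, 0, 0, 0, 0, 1]}}

```text
time: 18.02
tool_pos: [0.5564, -0.0004, 0.0458]
ee_rot: [3.141, -0.0, 1.568]
wrist_force: [-0.6, 1.5, 1.0]
width: 0.0099
```

{"op": "arm_command", "data": {"plan": [0, 0, 0, 0, 0, 0, 0.65, 0, 0, 0, 0, 0, 0, 0.65, 0, 0, 0, 0, 0, 0, 0.65, 0, 0, -2, 0, 0, 0, 0.65, 0, 0, -4, 0, 0, 0, 0.65, 0, 0, -5, 0, 0, 0, 0.65, 0, 0, -5, 0, 0, 0, 0.65, -2, -2, -2, 0, 0, 0, 0.65]}}

```text
time: 19.02
tool_pos: [0.5379, -0.0201, 0.2294]
ee_rot: [3.135, 0.001, 1.57]
wrist_force: [-0.4, -0.2, 0.4]
width: 0.033
```

{"op": "arm_command", "data": {"plan": [-5, -2, 0, 0, 0, 0, 0.8, -3, 0, 0, 0, 0, 0, 1, 0, 0, 0, 0, 0, 0, 1]}}

```text
time: 19.4
tool_pos: [0.5157, -0.102, 0.2254]
ee_rot: [3.142, 0.0, 1.565]
wrist_force: [0.1, 0.3, 0.1]
width: 0.0065
```

```bash
python3 -c "
from math import pi
from g import *
go(.5566,-.0007,.0465,pi/2); s=snap('wrist','w14');crop('w14',200,0,520,240,2.4,'c15')"
```

```text
t 19.4 pos [ 0.5157 -0.102   0.2254] yaw 1.5649 j [-0.3   0.03  1.41 -0.    1.7  -0.3 ] w 0.0065 F [0.1 0.3 0.1]
 turn [ 0.    0.   -0.34] | shift after turn(cm) [10.13  4.09 17.89] | shift before turn [10.16  4.03 17.89]
```

View pics/w14.png

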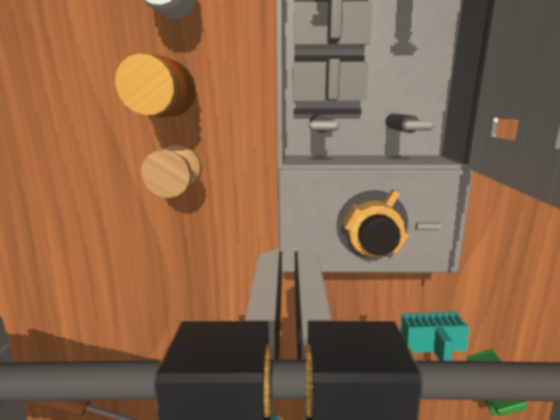

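{"op": "arm_command", "data": {"plan": [-2, 4, 0, 0, 0, 0, 1, -1, 4, 0, 0, 0, 0, 1, 0, 4, 0, 0, 0, 0, 1, 0, 5, 0, 0, 0, 0, 1, 0, 4.5, 1, 0, 0, 0, 1, 0, 0, 1.5, 0, 0, 0, 1, 0, 0, 0, 0, 0, 0, 1]}}

```text
time: 20.32
tool_pos: [0.7297, -0.1295, 0.1973]
ee_rot: [-3.136, -0.002, 1.57]
wrist_force: [0.5, 0.3, -0.3]
width: 0.0002
```

```bash
python3 -c "
from math import pi
from g import *
go(.73,.025,.2,pi/2); s=snap('wrist','w15')"
```

```text
t 20.32 pos [ 0.7297 -0.1295  0.1973] yaw 1.5697 j [-0.25  0.54  0.83  0.    1.78 -0.25] w 0.0002 F [ 0.5  0.3 -0.3]
 turn [-0.32 -0.09 -0.07] | shift after turn(cm) [15.45  0.03 -0.27] | shift before turn [ 1.545e+01  1.000e-02 -2.400e-01]
```

View pics/w15.png

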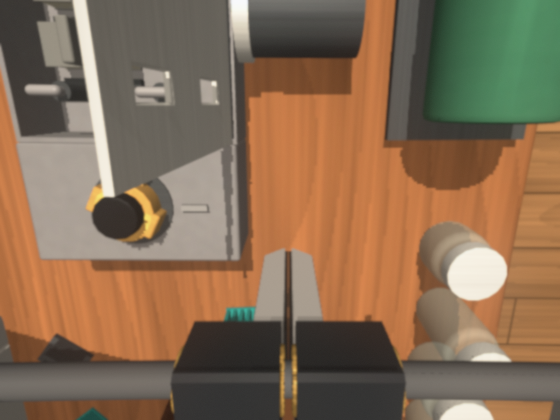

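{"op": "arm_command", "data": {"plan": [4, 0, -0.5, 0, 0, 0, 1, 4, 0, 0, 0, 0, 0, 1, 4, 0, 0, 0, 0, 0, 1, 3.5, 0, 0, 0, 0, 0, 1, 0, 0, 0, 0, 0, 0, 1]}}

```text
time: 21.0
tool_pos: [0.7304, 0.027, 0.2089]
ee_rot: [3.138, -0.0, 1.572]
wrist_force: [0.7, -0.5, 0.6]
width: 0.0005
```

```bash
python3 -c "
from math import pi
from g import *
go(.73,.025,.2,pi/2); s=snap('wrist','w16');snap('scene','s16')
r=np.linspace(.13,.175,9)
for i,th in enumerate(np.linspace(1.45,0,9)): print(round(th,2),(np.array([.6816-r[i]*np.cos(th)+.0125,.068+r[i]*np.sin(th)+.008])*100).round(2))
"
```

```text
t 21.0 pos [0.7304 0.027  0.2089] yaw 1.5723 j [-0.04  0.51  0.85  0.    1.78 -0.04] w 0.0005 F [ 0.7 -0.5  0.6]
 turn [ 0.23 -0.03  0.09] | shift after turn(cm) [-0.2  -0.04  0.89] | shift before turn [-0.2  -0.04  0.89]
1.45 [67.84 20.51]
1.27 [65.38 20.55]
1.09 [62.85 20.11]
0.91 [60.35 19.16]
0.72 [58.   17.71]
0.54 [55.88 15.78]
0.36 [54.1  13.41]
0.18 [52.75 10.65]
0.0 [51.91  7.6 ]
```

View pics/w16.png

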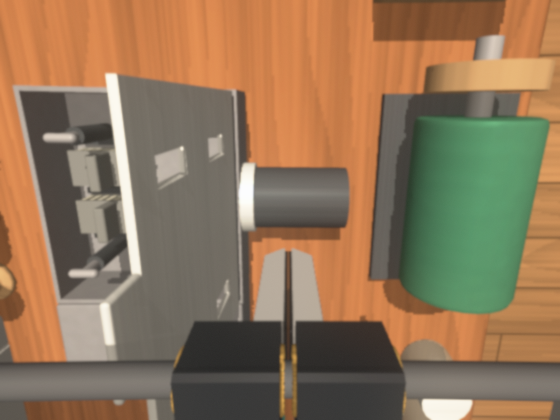

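View pics/s16.png

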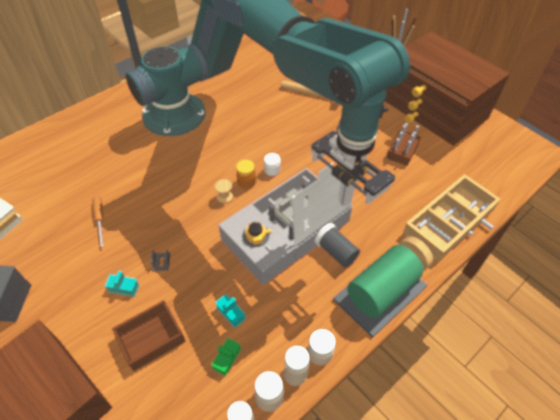

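{"op": "arm_command", "data": {"plan": [0, -2.5, 0.3, 0, 0, 0, 1, 0, -2.3, 0, 0, 0, 0, 1, 0, -1.3, 0, 0, 0, 0, 1, 0, -1.3, 0, 0, 0, 0, 1, 0, -1.3, 0.2, 0, 0, 0, 1, 0, -1.3, 0.3, 0, 0, 0, 1, 0, -1.3, 0.4, 0, 0, 0, 1]}}

```text
time: 21.98
tool_pos: [0.6194, 0.0222, 0.1949]
ee_rot: [3.136, 0.001, 1.566]
wrist_force: [3.3, 0.4, -0.6]
width: 0.0005
```

```bash
python3 -c "
from math import pi
from g import *
go(.604,.025,.19,pi/2); s=snap('wrist','w17');snap('scene','s17')
"
```

```text
t 21.98 pos [0.6194 0.0222 0.1949] yaw 1.5655 j [-0.06  0.24  1.23 -0.    1.66 -0.05] w 0.0005 F [ 3.3  0.4 -0.6]
 turn [ 0.35  0.04 -0.3 ] | shift after turn(cm) [ 0.28 -1.54  0.49] | shift before turn [ 0.27 -1.54  0.48]
```

View pics/w17.png

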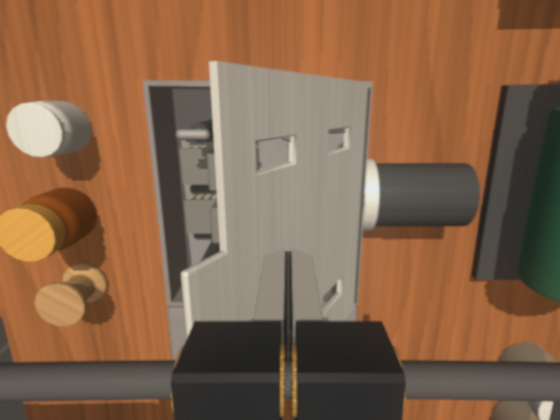

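View pics/s17.png

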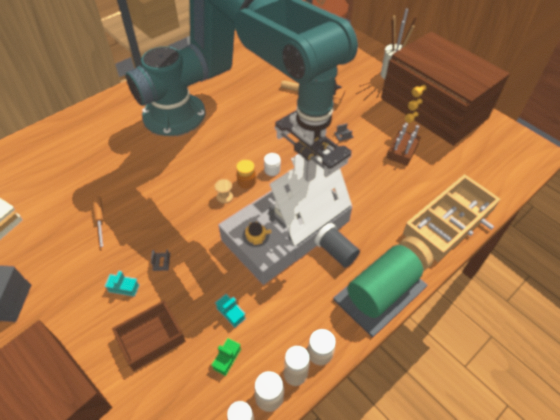

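{"op": "arm_command", "data": {"plan": [0.2, -1.3, 0.6, 0, 0, 0, 1, 0, -1.3, 0.7, 0, 0, 0, 1, 0, -1.3, 0.8, 0, 0, 0, 1, 0, -1.1, 0.9, 0, 0, 0, 1, 0, -1, 1, 0, 0, 0, 1, 0, -1, 1.1, 0, 0, 0, 1, 0, -0.9, 1.2, 0, 0, 0, 1, 0, -0.8, 1.2, 0, 0, 0, 1]}}

```text
time: 23.08
tool_pos: [0.5323, 0.0256, 0.1195]
ee_rot: [3.138, 0.0, 1.567]
wrist_force: [2.2, -0.1, 1.8]
width: 0.0005
```

```bash
python3 -c "
from math import pi
from g import *
go(.519,.025,.076,pi/2); s=snap('wrist','w18');snap('scene','s18');crop('s18',200,120,400,280,4,'c16')
"
```

```text
t 23.07 pos [0.5323 0.0256 0.1195] yaw 1.5669 j [-0.06  0.08  1.56 -0.    1.49 -0.05] w 0.0005 F [ 2.2 -0.1  1.8]
 turn [ 0.21  0.02 -0.22] | shift after turn(cm) [-0.06 -1.33  4.35] | shift before turn [-0.06 -1.34  4.34]
```

View pics/w18.png

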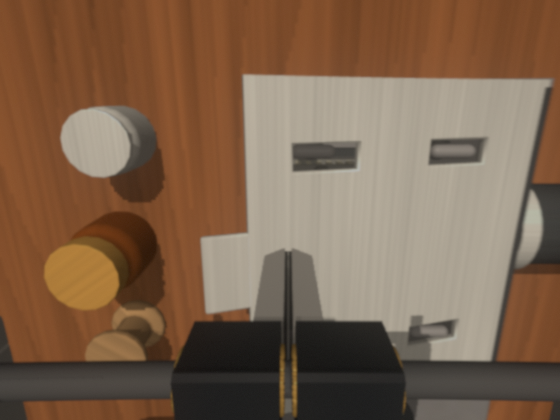

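View pics/c16.png

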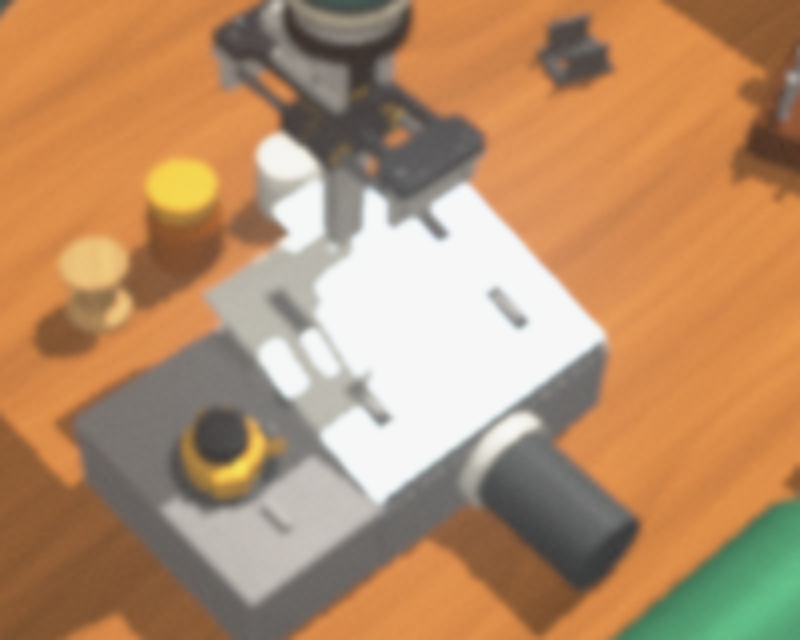

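{"op": "arm_command", "data": {"plan": [0, -0.6, 1.2, 0, 0, 0, 1, 0, -0.4, 1.2, 0, 0, 0, 1, 0, -0.3, 1, 0, 0, 0, 1, 0, 0, 0.7, 0, 0, 0, 1, 0, 0, 0.3, 0, 0, 0, 1, 0, 0, 0, 0, 0, 0, 1]}}

```text
time: 23.92
tool_pos: [0.5173, 0.0267, 0.078]
ee_rot: [-3.14, 0.0, 1.569]
wrist_force: [-9.4, 0.2, 19.0]
width: 0.0002
```

```bash
python3 -c "
from math import pi
from g import *
go(.519,.025,.076,pi/2)
"
```

```text
t 23.93 pos [0.5173 0.0267 0.078 ] yaw 1.5686 j [-0.06  0.09  1.65 -0.    1.41 -0.06] w 0.0002 F [-9.4  0.2 19. ]
 turn [-0.1   0.01 -0.12] | shift after turn(cm) [-0.17  0.17  0.2 ] | shift before turn [-0.17  0.17  0.2 ]
```

{"op": "arm_command", "data": {"plan": [0, 0, 0, 0, 0, 0, 1, 0, 0, -3, 0, 0, 0, 1, 0, 0, -5, 0, 0, 0, 1, -3, 2, -5, 0, 0, 0, 0.5, -5, 3, 0, 0, 0, 0, 0, -5, 3, 0, 0, 0, 0, 0, -5, 0, 0, 0, 0, 0, 0, 0, 0, 0, 0, 0, 0, 0]}}

```text
time: 24.92
tool_pos: [0.597, -0.1567, 0.2022]
ee_rot: [-3.138, -0.001, 1.563]
wrist_force: [0.2, 0.3, 0.2]
width: 0.0473
```

```bash
python3 -c "
from math import pi
from g import *
go(.596,-.13,.15,pi/2); s=snap('wrist','w19');snap('scene','s19');crop('s19',200,120,400,280,4,'c17')
"
```

```text
t 24.93 pos [ 0.597  -0.1567  0.2022] yaw 1.5634 j [-0.35  0.24  1.21 -0.    1.69 -0.34] w 0.0473 F [0.2 0.3 0.2]
 turn [-0.23 -0.04 -0.43] | shift after turn(cm) [ 2.67 -0.1   5.22] | shift before turn [ 2.67 -0.1   5.22]
```

View pics/w19.png

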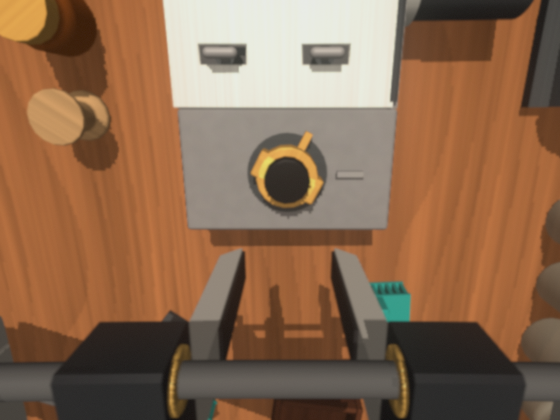

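View pics/c17.png

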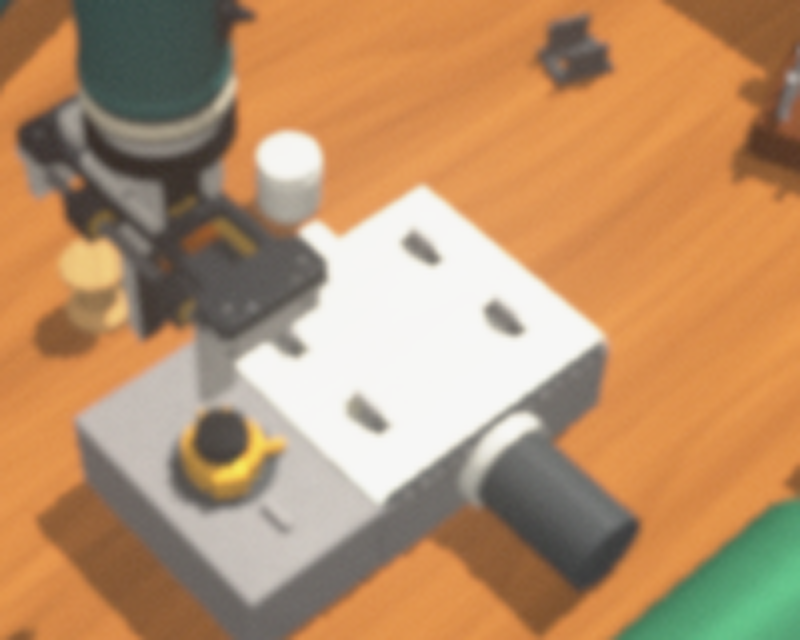

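```bash
python3 -c "
from h import *
crop('w19',230,115,380,225,5,'c18')"
```

```text
(no output)
```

View pics/c18.png

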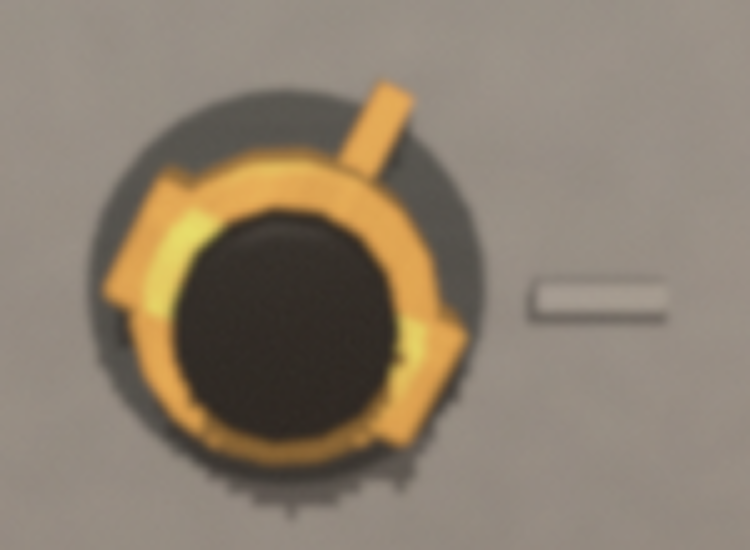

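```bash
python3 -c "
from g import *
p=load('w19')
q=lambda u,v,z:px2w(p,230+u/5,115+v/5,z)
z=.092
L=[q(165,170,z),q(104,290,z)];Rr=[q(467,335,z),q(408,445,z)]
print(np.round(L+Rr,4)); c=sum(L+Rr)/4; print('lug centre',c.round(4), 'sep',np.linalg.norm((L[0]+L[1]-Rr[0]-Rr[1])/2))
d=L[0]-L[1]+Rr[0]-Rr[1];print('ang',np.arctan2(d[1],d[0]))
d=(L[0]+L[1]-Rr[0]-Rr[1])/2;print('ang lug +y ->',np.arctan2(d[1],d[0])-np.pi/2)
print('cap',q(287,325,.106).round(4),'ring',q(287,286,.07).round(4),'mark',q(602,300,.073).round(4),q(535,300,.073).round(4),q(668,300,.073).round(4))
t=q(400,90,.085);m=q(358,170,.085);d=t-m;print('ptr',t.round(4),np.arctan2(d[1],d[0]))
"
```

```text
[[ 0.5771 -0.1054  0.092 ]
 [ 0.5669 -0.1242  0.092 ]
 [ 0.6246 -0.1319  0.092 ]
 [ 0.6154 -0.1501  0.092 ]]
lug centre [ 0.596  -0.1279  0.092 ] sep 0.05468317697040365
ang 1.0875151352829509
ang lug +y -> 1.0715608710591553
cap [ 0.596  -0.1271  0.106 ] ring [ 0.5958 -0.1279  0.07  ] mark [ 0.6491 -0.1301  0.073 ] [ 0.6378 -0.13    0.073 ] [ 0.6603 -0.1302  0.073 ]
ptr [ 0.6139 -0.094   0.085 ] 1.085036273321737
```

{"op": "arm_command", "data": {"plan": [2.9, -0.1, 1, 0, 0, 9.3, 0, 0, 0, 1, 0, 0, 9.2, 0, 0, 0, 2, 0, 0, 9.2, 0, 0, 0, 2, 0, 0, 0, 0, 0, 0, 2, 0, 0, 0, 0, 0, 0, 0, 0, 0, 0, 0, 0, 0, 0, 0, 0, 0, 0]}}

```text
time: 25.9
tool_pos: [0.5972, -0.1236, 0.1254]
ee_rot: [3.141, -0.0, 1.086]
wrist_force: [-0.2, 0.3, -0.0]
width: 0.0942
```

```bash
python3 -c "
from math import pi
from g import *
go(.596,-.128,.081,1.08); s=snap('wrist','w20')
"
```

```text
t 25.9 pos [ 0.5972 -0.1236  0.1254] yaw 1.0863 j [-0.3   0.25  1.36  0.    1.53  0.19] w 0.0942 F [-0.2  0.3 -0. ]
 turn [ 0.05 -0.03  0.36] | shift after turn(cm) [-0.45  0.1   4.44] | shift before turn [-0.45  0.09  4.44]
```

View pics/w20.png

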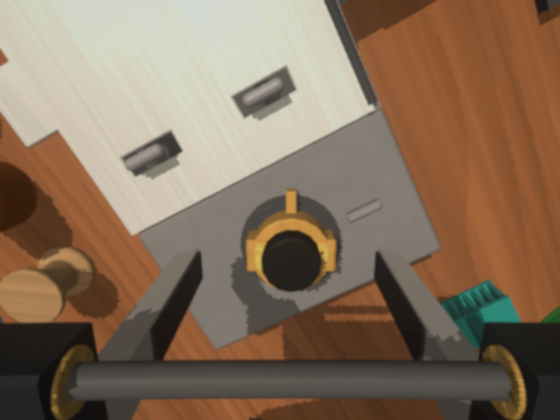

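{"op": "arm_command", "data": {"plan": [-0.45, 0.1, 1.5, 0, 0, 0.3, 0, 0, 0, 1.5, 0, 0, 0, 0, 0, 0, 1, 0, 0, 0, 0.1, 0, 0, 0.3, 0, 0, 0, 0.2, 0, 0, 0, 0, 0, 0, 0.3, 0, 0, 0, 0, 0, 0, 0.5, 0, 0, 0, 0, 0, 0, 0.5, 0, 0, 0, 0, 0, 0, 0.5]}}

```text
time: 26.95
tool_pos: [0.5964, -0.1293, 0.0821]
ee_rot: [3.14, -0.0, 1.08]
wrist_force: [2.1, -0.7, 0.5]
width: 0.0557
```

```bash
python3 -c "
from math import pi
from g import *
go(.596,-.128,.081,1.08); s=snap('wrist','w21')
"
```

```text
t 26.95 pos [ 0.5964 -0.1293  0.0821] yaw 1.0796 j [-0.31  0.28  1.41  0.    1.45  0.18] w 0.0557 F [ 2.1 -0.7  0.5]
 turn [ 0.11 -0.02 -0.02] | shift after turn(cm) [ 0.09 -0.09  0.11] | shift before turn [ 0.09 -0.09  0.11]
```

View pics/w21.png

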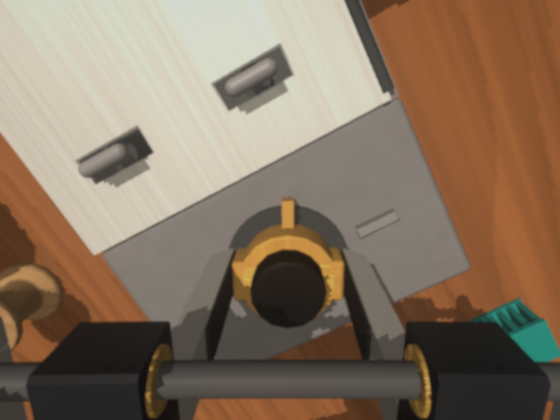

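{"op": "arm_command", "data": {"plan": [0, 0, 0, 0, 0, 8.9, 0.6, 0, 0, 0, 0, 0, 8.9, 0.6, 0, 0, 0, 0, 0, 8.9, 0.6, 0, 0, 0, 0, 0, 8.9, 0.6, 0, 0, 0, 0, 0, 8.9, 0.6, 0, 0, 0, 0, 0, 8.9, 0.6, 0, 0, 0, 0, 0, 9, 0.6, 0, 0, 0, 0, 0, 0, 0.6]}}

```text
time: 28.0
tool_pos: [0.597, -0.1303, 0.0822]
ee_rot: [3.139, -0.003, -0.008]
wrist_force: [4.3, -4.7, 0.1]
width: 0.0558
```

```bash
python3 -c "
from math import pi
from g import *
go(.596,-.128,.081,0); s=snap('wrist','w22')
"
```

```text
t 28.0 pos [ 0.597  -0.1303  0.0822] yaw -0.0084 j [-0.31  0.28  1.41 -0.    1.45  1.27] w 0.0558 F [ 4.3 -4.7  0.1]
 turn [ 0.13 -0.19 -0.48] | shift after turn(cm) [-0.1  -0.23  0.12] | shift before turn [-0.1  -0.23  0.12]
```

View pics/w22.png

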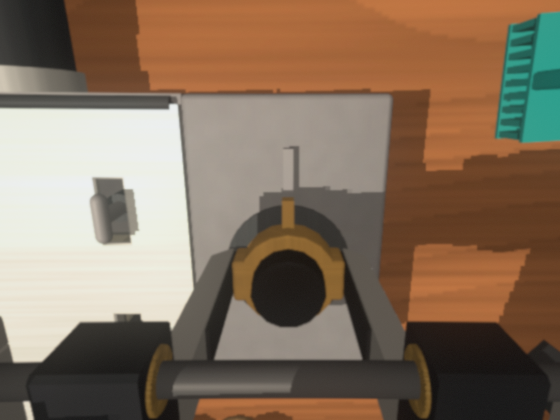

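{"op": "arm_command", "data": {"plan": [0, 0, 0, 0, 0, 0, 0, 0, 0, 0, 0, 0, 0, 0, 0, 0, 0, 0, 0, 0, 0, 0, 0, -4, 0, 0, 0, 0, 0, 0, -5, 0, 0, 0, 0, -3, 5, -3, 0, 0, 0, 0, -4, 5, 0, 0, 0, 0, 0, -4, 5, 0, 0, 0, 0, 0]}}

```text
time: 29.05
tool_pos: [0.4867, -0.2742, 0.2007]
ee_rot: [3.141, -0.001, -0.008]
wrist_force: [0.8, 0.7, -0.3]
width: 0.094
```

{"op": "arm_command", "data": {"plan": [-3, 4, 0, 0, 0, 0, 0, 0, 2, 0, 0, 0, 0, 0, 0, 0, 0, 0, 0, 0, 0]}}

```text
time: 29.42
tool_pos: [0.4573, -0.3336, 0.1997]
ee_rot: [-3.141, -0.0, -0.011]
wrist_force: [-0.3, 1.7, -0.9]
width: 0.0938
```

```bash
python3 -c "
from math import pi
from g import *
go(.463,-.342,.2,0); s=snap('wrist','w23')
"
```

```text
t 29.43 pos [ 0.4573 -0.3336  0.1997] yaw -0.0108 j [-0.73  0.13  1.36  0.    1.66  0.85] w 0.0938 F [-0.3  1.7 -0.9]
 turn [-0.06 -0.   -0.62] | shift after turn(cm) [ 0.57  0.84 -0.03] | shift before turn [ 0.58  0.84 -0.03]
```

View pics/w23.png

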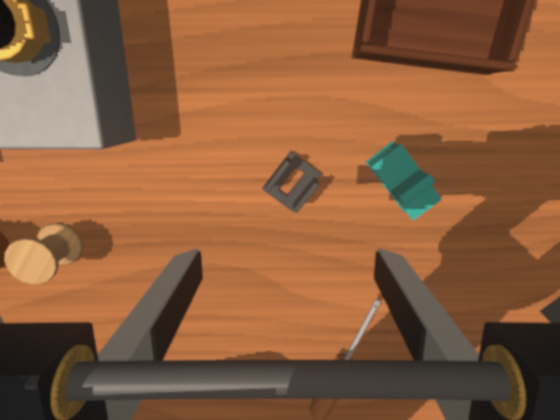

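```bash
python3 -c "
from h import *
crop('w23',250,135,340,225,8,'c19')"
```

```text
(no output)
```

View pics/c19.png

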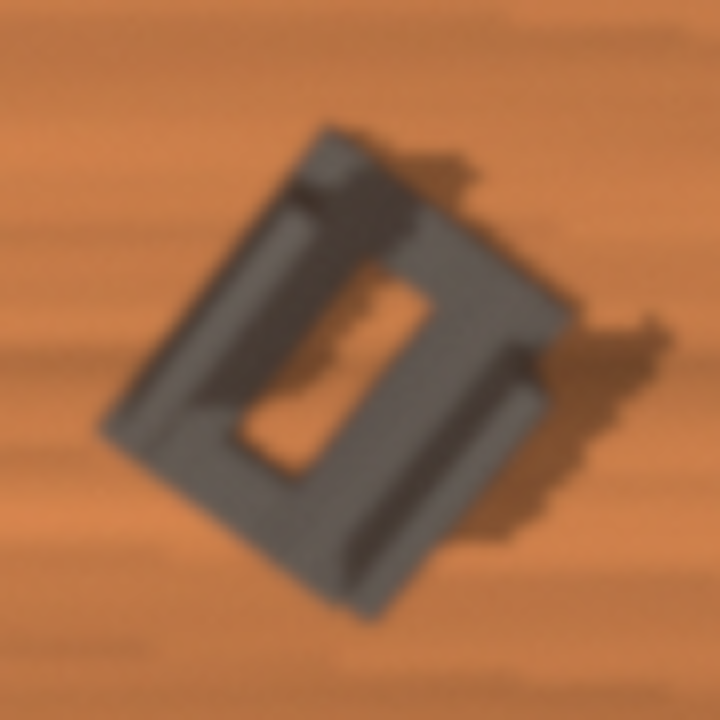

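```bash
python3 -c "
from g import *
p=load('w23')
q=lambda u,v,z:px2w(p,250+u/8,135+v/8,z)
c=np.array([q(375,262,.006),q(433,307,.006),q(302,475,.006),q(237,430,.006)]);print(c.mean(0).round(4),np.linalg.norm(c[1]-c[2]),np.linalg.norm(c[0]-c[1]))
d=c[0]-c[3]+c[1]-c[2];print('slot',np.arctan2(d[1],d[0]))
c=np.array([q(328,128,.006),q(577,310,.006),q(372,622,.006),q(102,428,.006)]);print(c.mean(0).round(4),np.linalg.norm(c[1]-c[2]),np.linalg.norm(c[0]-c[1]))
d=c[0]-c[3]+c[1]-c[2];a=np.arctan2(d[1],d[0]);print('web',a)
go(c[:,0].mean(),c[:,1].mean(),.025,a)
"
```

```text
[ 0.4631 -0.3364  0.006 ] 0.027916002177678714 0.009499921980652939
slot -0.6748490771050564
[ 0.4622 -0.3375  0.006 ] 0.049425632329121096 0.03962439114539881
web -0.6119160631729456
t 29.48 pos [ 0.4577 -0.3325  0.1997] yaw -0.0092 j [-0.73  0.13  1.36  0.    1.66  0.85] w 0.094 F [ 0.8  0.7 -0. ]
 turn [-8.000e-02  2.000e-02  3.454e+01] | shift after turn(cm) [ 0.66  0.15 17.47] | shift before turn [ 0.46  0.52 17.47]
```

{"op": "arm_command", "data": {"plan": [0.5, 0.45, 3, 0, 0, 9, 0, 0, 0, 3, 0, 0, 9, 0.1, 0, 0, 3, 0, 0, 9, 0.2, 0, 0, 3, 0, 0, 8.5, 0.3, 0, 0, 2, 0, 0, 0, 0.3, 0, 0, 0, 0, 0, 0, 0.3, 0, 0, 0, 0, 0, 0, 0.3]}}

```text
time: 30.35
tool_pos: [0.4633, -0.337, 0.061]
ee_rot: [-3.141, -0.001, -0.627]
wrist_force: [0.7, 0.4, -0.4]
width: 0.066
```

```bash
python3 -c "
from math import pi
from g import *
go(.4626,-.337,.014,-.63); s=snap('wrist','w24')
"
```

```text
t 30.35 pos [ 0.4633 -0.337   0.061 ] yaw -0.6273 j [-0.73  0.21  1.53  0.    1.39  1.47] w 0.066 F [ 0.7  0.4 -0.4]
 turn [-0.01 -0.08  0.16] | shift after turn(cm) [-0.05  0.04  4.7 ] | shift before turn [-0.06  0.04  4.7 ]
```

View pics/w24.png

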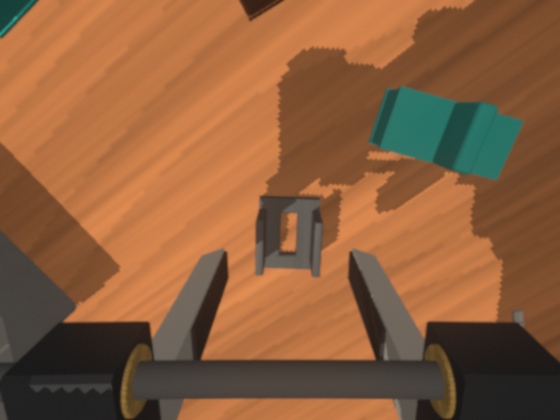

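{"op": "arm_command", "data": {"plan": [0, 0, 2, 0, 0, 0, 0.3, 0, 0, 2, 0, 0, 0, 0.3, 0, 0, 0.7, 0, 0, 0, 0.3, 0, 0, 0, 0, 0, 0, 0.5, 0, 0, 0, 0, 0, 0, 0.8, 0, 0, 0, 0, 0, 0, 0.8, 0, 0, 0, 0, 0, 0, 0.8, 0, 0, 0, 0, 0, 0, 0.8]}}

```text
time: 31.4
tool_pos: [0.4627, -0.338, 0.0142]
ee_rot: [-3.141, -0.002, -0.629]
wrist_force: [-0.1, 0.5, 5.0]
width: 0.04
```

```bash
python3 -c "
from math import pi
from g import *
go(.4626,-.337,.014,-.63); s=snap('wrist','w25')
"
```

```text
t 31.4 pos [ 0.4627 -0.338   0.0142] yaw -0.6291 j [-0.73  0.26  1.58  0.    1.3   1.47] w 0.04 F [-0.1  0.5  5. ]
 turn [-0.01 -0.11  0.05] | shift after turn(cm) [-0.06 -0.07  0.02] | shift before turn [-0.06 -0.07  0.02]
```

View pics/w25.png

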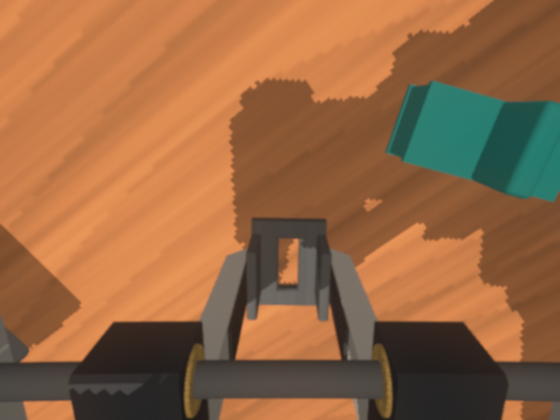

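```bash
python3 -c "
from h import *
crop('w25',235,205,345,325,6,'c20')"
```

```text
(no output)
```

View pics/c20.png

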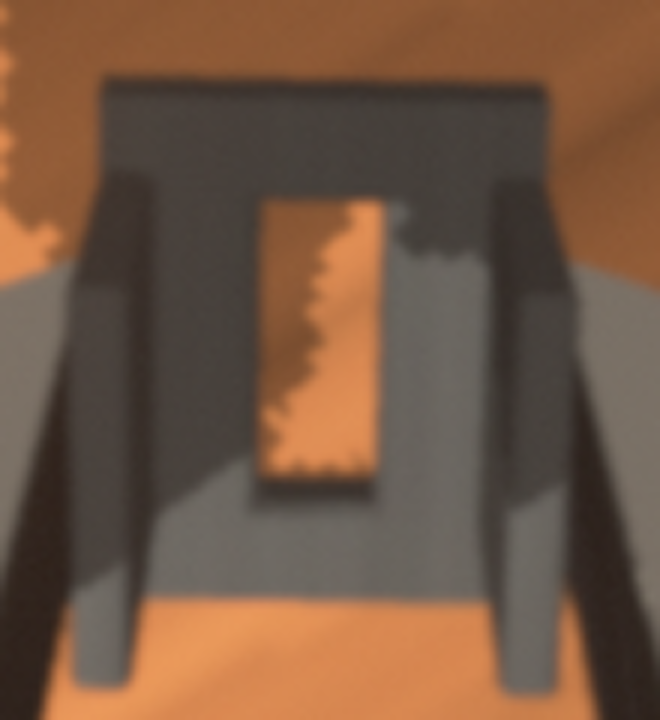

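```bash
cat > off.py <<'E'
from h import *
def offs(fn,pts,dz=.006,obs=None):
    p=load(fn)
    Tc=p['wc']
    return p
E
python3 -c "
from g import *
p=load('w25'); o=robot.get_obs()
q=lambda u,v,z=.006:px2w(p,235+u/6,205+v/6,z)
Rm=R.from_euler('xyz',o['ee_rot']).as_matrix()
for n,pt in [('webF',q(325,92)),('webR',q(320,598)),('slF',q(322,198)),('slR',q(315,510)),('slL',q(255,340)),('slRt',q(385,340))]: print(n,(Rm.T@(pt-o['tool_pos'])*1000).round(1))
"
```

```text
webF [24.  -0.   8.2]
webR [-26.1  -0.5   8.1]
slF [14.1 -0.3  8.2]
slR [-16.9  -0.9   8.1]
slL [ 0.3 -6.4  8.2]
slRt [0.3 5.4 8.2]
```

{"op": "arm_command", "data": {"plan": [0, 0, -2, 0, 0, 0, 0.8, 0, 0, -5, 0, 0, 0, 0.8, 0, 0, -6, 0, 0, 0, 0.8, 0, 0, -5, 0, 0, -9, 0.8, 0, 0, 0, 0, 0, -9, 0.8, 0, 0, 0, 0, 0, -9, 0.8, 0, 0, 0, 0, 0, -9, 0.8, 0, 0, 0, 0, 0, 0, 0.8]}}

```text
time: 32.45
tool_pos: [0.4616, -0.3373, 0.192]
ee_rot: [-3.14, 0.001, -0.003]
wrist_force: [1.0, -0.1, -0.1]
width: 0.0398
```

```bash
python3 -c "
from math import pi
from g import *
go(.5476,-.0355,.13,-.005)
"
```

```text
t 32.45 pos [ 0.4616 -0.3373  0.192 ] yaw -0.0027 j [-0.73  0.14  1.35 -0.    1.65  0.84] w 0.0398 F [ 1.  -0.1 -0.1]
 turn [-0.07  0.09  0.13] | shift after turn(cm) [  8.45 -30.23   6.2 ] | shift before turn [  8.52 -30.2    6.22]
```

{"op": "arm_command", "data": {"plan": [1.5, -5, 0, 0, 0, 0, 0.8, 1.5, -5, 0, 0, 0, 0, 0.8, 1.5, -5, 0, 0, 0, 0, 0.8, 1.5, -5, 0, 0, 0, 0, 0.8, 1.5, -5, 0, 0, 0, 0, 0.8, 1, -5, 3, 0, 0, 0, 0.8, 0, -0.2, 3, 0, 0, 0, 0.8, 0, 0, 0, 0, 0, 0, 0.8]}}

```text
time: 33.45
tool_pos: [0.545, -0.0346, 0.1296]
ee_rot: [-3.141, 0.007, -0.001]
wrist_force: [-0.0, -0.2, -1.0]
width: 0.0398
```

{"op": "arm_command", "data": {"plan": [0, 0, 0, 0, 0, 0, 0.8]}}

```text
time: 33.58
tool_pos: [0.5477, -0.0362, 0.134]
ee_rot: [3.141, -0.001, -0.003]
wrist_force: [0.0, -0.4, -0.1]
width: 0.0396
```

```bash
python3 -c "
from math import pi
from g import *
go(.5476,-.0355,.13,-.005);snap('wrist','w26')
"
```

```text
t 33.58 pos [ 0.5477 -0.0362  0.134 ] yaw -0.0026 j [-0.17  0.11  1.5  -0.    1.53  1.4 ] w 0.0396 F [ 0.  -0.4 -0.1]
 turn [ 0.02 -0.06  0.13] | shift after turn(cm) [-0.01 -0.07  0.4 ] | shift before turn [-0.01 -0.07  0.4 ]
```

View pics/w26.png

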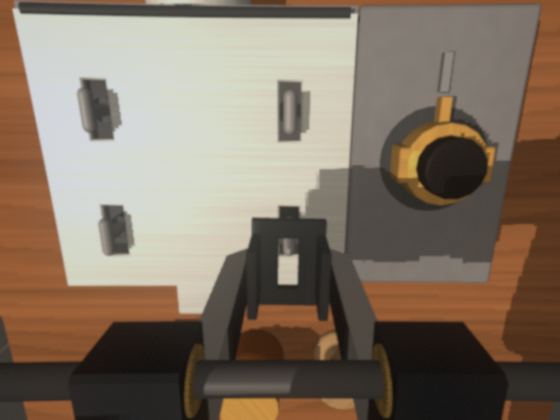

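```bash
python3 -c "
from h import *
crop('w26',240,70,340,170,7,'c21');crop('w26',240,195,340,295,7,'c22')"
```

```text
(no output)
```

View pics/c21.png

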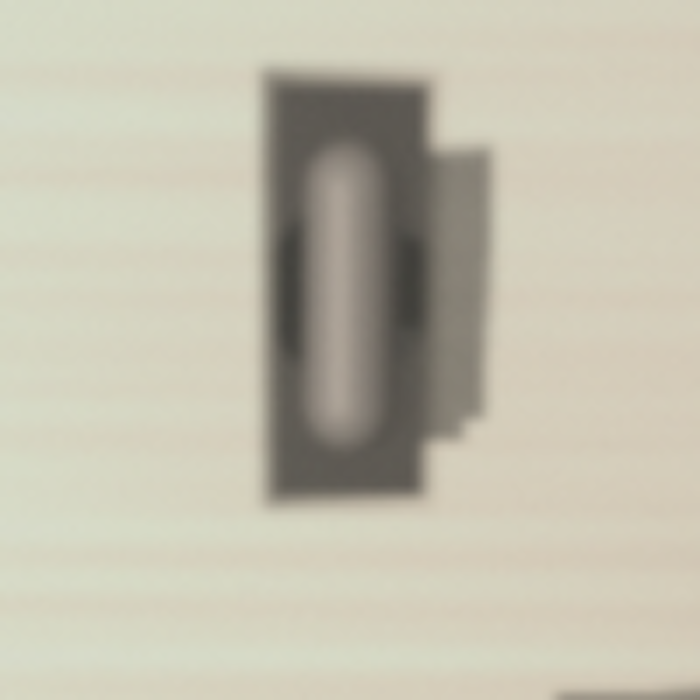

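View pics/c22.png

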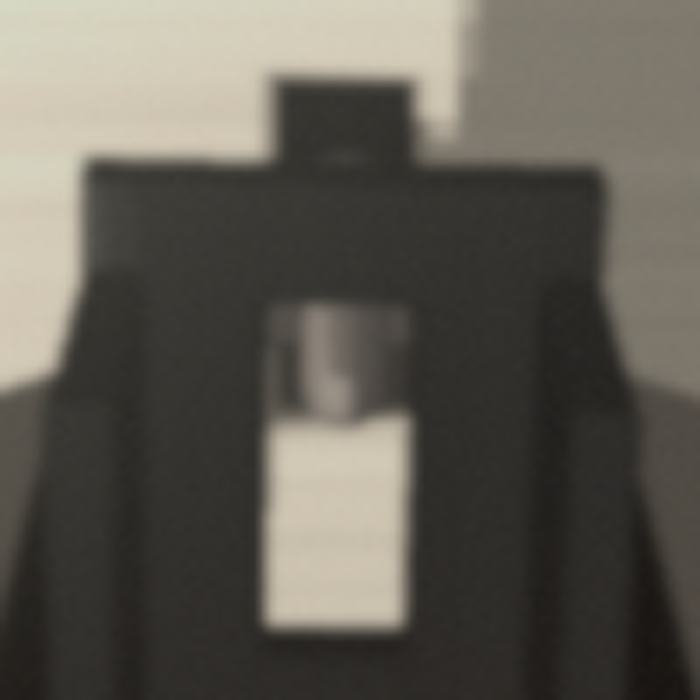

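```bash
python3 -c "
from g import *
p=load('w26'); o=robot.get_obs()
q=lambda u,v,z,b=70:px2w(p,240+u/7,b+v/7,z)
print('post2 bar',q(343,142,.084),q(343,447,.082),(q(343,142,.084)+q(343,447,.084))/2)
h=[q(262,72,.07),q(430,82,.07),q(425,495,.07),q(266,502,.07)];print('hole2',np.mean(h,0),np.ptp(h,0))
print('post0 bar end',q(338,420,.082,195),'hole0 top',q(275,80,.07,195),q(413,80,.07,195))
Rm=R.from_euler('xyz',o['ee_rot']).as_matrix()
for d in (.006,.008,.010):
  z=o['tool_pos'][2]-d
  f=q(343,170,z,195);a=q(338,305,z,195);b=q(336,650,z,195);c=q(268,450,z,195);e=q(410,450,z,195)
  print(d,[(Rm.T@(k-o['tool_pos'])*1000).round(1).tolist() for k in (f,a,b,c,e)])
"
```

```text
post2 bar [ 0.63837046 -0.03582546  0.084     ] [ 0.61340291 -0.0357829   0.082     ] [ 0.62596912 -0.03580069  0.084     ]
hole2 [ 0.62596143 -0.0360993   0.07      ] [0.03712243 0.01481683 0.        ]
post0 bar end [ 0.53336754 -0.03513798  0.082     ] hole0 top [ 0.56398049 -0.02910674  0.07      ] [ 0.56393814 -0.04254068  0.07      ]
0.006 [[25.8, -1.0, 6.1], [15.1, -1.4, 6.0], [-13.7, -1.5, 6.0], [3.3, -6.7, 6.0], [3.3, 4.1, 6.0]]
0.008 [[25.1, -1.0, 8.1], [14.4, -1.4, 8.0], [-14.8, -1.5, 8.0], [2.4, -6.8, 8.0], [2.4, 4.2, 8.0]]
0.01 [[24.5, -1.0, 10.1], [13.6, -1.4, 10.0], [-15.9, -1.5, 10.0], [1.5, -6.9, 10.0], [1.5, 4.2, 10.0]]
```

{"op": "arm_command", "data": {"plan": [-0.1, 0, 1.5, 0, 0, 0, 0.8, 0, 0, 1, 0, 0, 0, 0.8, 0, 0, 0.3, 0, 0, 0, 0.8, 0, 0, 0, 0, 0, 0, 0.8, 0, 0, 0, 0, 0, 0, 0.8]}}

```text
time: 34.25
tool_pos: [0.5466, -0.0356, 0.1054]
ee_rot: [3.142, -0.001, -0.001]
wrist_force: [-0.1, -0.1, -0.8]
width: 0.0396
```

```bash
python3 -c "
from math import pi
from g import *
go(.5465,-.036,.084,-.003);snap('wrist','w27');crop('w27',230,190,350,300,6,'c23')
"
```

```text
t 34.25 pos [ 0.5466 -0.0356  0.1054] yaw -0.0007 j [-0.17  0.13  1.54  0.    1.47  1.4 ] w 0.0396 F [-0.1 -0.1 -0.8]
 turn [ 0.   -0.04  0.13] | shift after turn(cm) [-0.01  0.04  2.14] | shift before turn [-0.01  0.04  2.14]
```

View pics/c23.png

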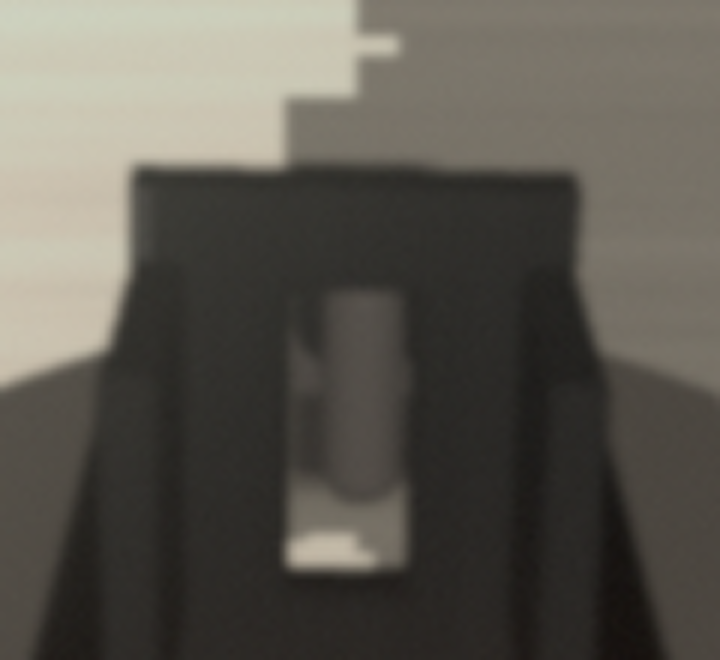

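```bash
python3 -c "
from g import *
p=load('w27')
q=lambda u,v,z:px2w(p,230+u/6,190+v/6,z)
print('bar end',q(362,502,.082),'slot rear under',q(349,572,.091),'slot front top',q(349,290,.097),'web front top',q(352,180,.097))
print('bar c',q(365,400,.085),'slot L R',q(287,400,.097),q(412,400,.097))
"
```

```text
bar end [ 0.53272864 -0.03571961  0.082     ] slot rear under [ 0.52988153 -0.03441379  0.091     ] slot front top [ 0.56109118 -0.03443304  0.097     ] web front top [ 0.57140867 -0.03470476  0.097     ]
bar c [ 0.54508265 -0.03597792  0.085     ] slot L R [ 0.55045821 -0.02881359  0.097     ] [ 0.55044493 -0.04012536  0.097     ]
```

{"op": "arm_command", "data": {"plan": [0, 0.13, 0, 0, 0, 0, 0.8, 0, 0, 0.4, 0, 0, 0, 0.8, 0, 0, 0.4, 0, 0, 0, 0.8, 0, 0, 0.3, 0, 0, 0, 0.8, 0, 0, 0, 0, 0, 0, 0.8]}}

```text
time: 34.92
tool_pos: [0.546, -0.0368, 0.0935]
ee_rot: [-3.141, 0.001, -0.001]
wrist_force: [0.2, 0.1, -2.1]
width: 0.0399
```

```bash
python3 -c "
from math import pi
from g import *
go(.5465,-.037,.084,-.003);snap('wrist','w28');crop('w28',230,190,350,300,6,'c24')
"
```

```text
t 34.92 pos [ 0.546  -0.0368  0.0935] yaw -0.0007 j [-0.17  0.14  1.56  0.    1.45  1.4 ] w 0.0399 F [ 0.2  0.1 -2.1]
 turn [-0.02  0.06  0.13] | shift after turn(cm) [0.05 0.02 0.95] | shift before turn [0.06 0.02 0.95]
```

View pics/c24.png

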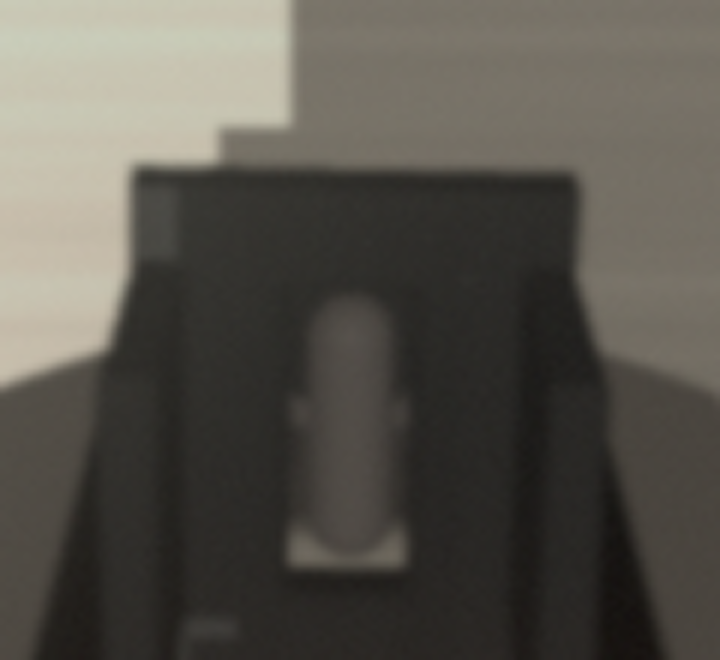

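Perfectly centred, with the bar now passing through the slot. I'll go down to the cover.

{"op": "arm_command", "data": {"plan": [0, 0, 0.3, 0, 0, 0, 0.8, 0, 0, 0.3, 0, 0, 0, 0.8, 0, 0, 0.2, 0, 0, 0, 0.8, 0, 0, 0.15, 0, 0, 0, 0.8, 0, 0, 0, 0, 0, 0, 0.8, 0, 0, 0, 0, 0, 0, 0.8]}}

```text
time: 35.72
tool_pos: [0.5464, -0.0369, 0.0847]
ee_rot: [-3.142, -0.0, -0.001]
wrist_force: [-0.3, 0.0, 0.0]
width: 0.0401
```

```bash
python3 -c "
from math import pi
from g import *
go(.5465,-.037,.084,-.003);snap('wrist','w29');crop('w29',230,190,350,300,6,'c25')
"
```

```text
t 35.73 pos [ 0.5464 -0.0369  0.0847] yaw -0.0007 j [-0.17  0.14  1.57  0.    1.43  1.4 ] w 0.0401 F [-0.3  0.   0. ]
 turn [-0.   -0.01  0.13] | shift after turn(cm) [0.01 0.01 0.07] | shift before turn [0.01 0.01 0.07]
```

View pics/c25.png

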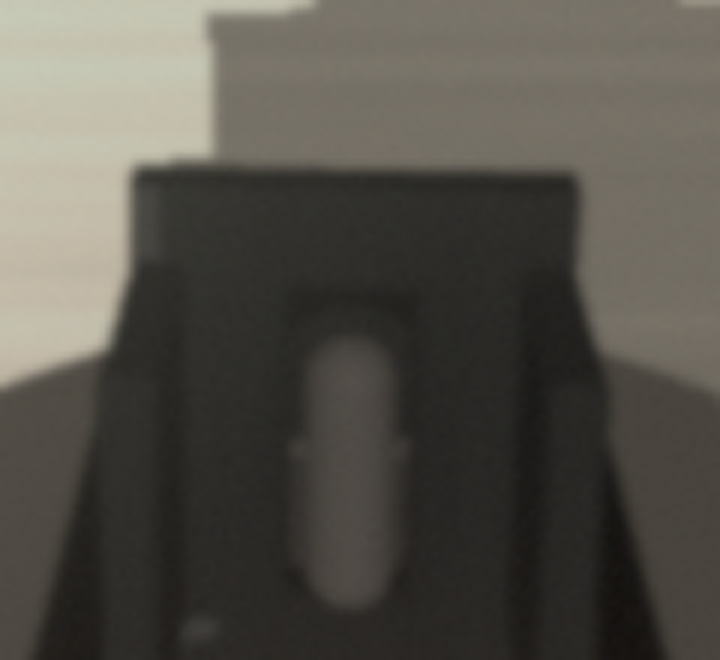

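{"op": "arm_command", "data": {"plan": [0, 0, 0.1, 0, 0, 0, 0.8, 0, 0, 0, 0, 0, 0, 0.8, 0, 0, 0, 0, 0, -7, 0.8, 0, 0, 0, 0, 0, -7, 0.8, 0, 0, 0, 0, 0, -8, 0.8, 0, 0, 0, 0, 0, -8, 0.8]}}

```text
time: 36.52
tool_pos: [0.547, -0.0368, 0.0842]
ee_rot: [3.141, -0.002, 0.527]
wrist_force: [1.2, 0.5, 0.5]
width: 0.0399
```

{"op": "arm_command", "data": {"plan": [0, 0, 0, 0, 0, -10, 0.8, 0, 0, 0, 0, 0, -10, 0.8, 0, 0, 0, 0, 0, -10, 0.8, 0, 0, 0, 0, 0, -10, 0.8, 0, 0, 0, 0, 0, -10, 0.8, 0, 0, 0, 0, 0, -10, 0.8, 0, 0, 0, 0, 0, 0, 0.8]}}

```text
time: 37.4
tool_pos: [0.5468, -0.0369, 0.0841]
ee_rot: [3.14, 0.0, 1.568]
wrist_force: [-0.1, -0.2, 2.1]
width: 0.0401
```

```bash
python3 -c "
from math import pi
from g import *
go(.5465,-.037,.084,pi/2);snap('wrist','w30')
"
```

```text
t 37.4 pos [ 0.5468 -0.0369  0.0841] yaw 1.5681 j [-0.17  0.14  1.57  0.    1.43 -0.17] w 0.0401 F [-0.1 -0.2  2.1]
 turn [ 0.07  0.   -0.15] | shift after turn(cm) [-0.01 -0.03  0.01] | shift before turn [-0.01 -0.03  0.01]
```

View pics/w30.png

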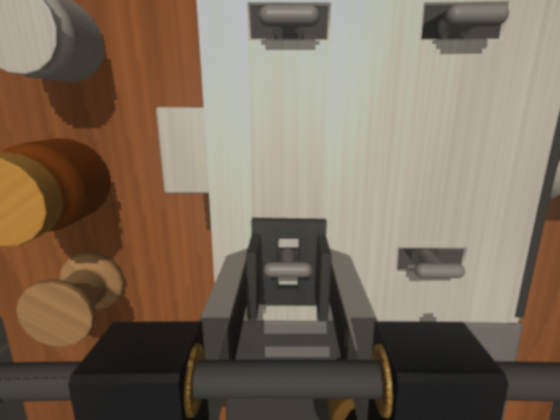

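{"op": "arm_command", "data": {"plan": [0, 0, 0, 0, 0, 0, 0.4, 0, 0, 0, 0, 0, 0, 0.3, 0, 0, 0, 0, 0, 0, 0.3, 0, 0, -3, 0, 0, 0, 0.3, 0, 0, -5, 0, 0, 0, 0.3, 3, -1, -4, 0, 0, 0, 0.3, 5, -1, 0, 0, 0, 0, 0, 5, -1, 0, 0, 0, 0, 0]}}

```text
time: 38.45
tool_pos: [0.5164, 0.0941, 0.2045]
ee_rot: [3.14, -0.0, 1.568]
wrist_force: [0.1, 0.3, -0.6]
width: 0.0825
```

{"op": "arm_command", "data": {"plan": [5, -1.5, 0, 0, 0, 0, 0, 5, -1.5, 0, 0, 0, 0, 0, 5, -1.5, 0, 0, 0, 0, 0, 5, -1.5, 0, 0, 0, 0, 0, 5, -1, 0, 0, 0, 0, 0, 1.5, -0.7, 0, 0, 0, 0, 0, 0, 0, 0, 0, 0, 0, 0]}}

```text
time: 39.33
tool_pos: [0.4391, 0.3584, 0.2033]
ee_rot: [-3.141, 0.001, 1.572]
wrist_force: [0.2, -0.6, -0.1]
width: 0.094
```

```bash
python3 -c "
from math import pi
from g import *
go(.44,.356,.2,pi);snap('wrist','w31');snap('top','t31')
"
```

```text
t 39.33 pos [0.4391 0.3584 0.2033] yaw 1.5715 j [ 0.58  0.13  1.35 -0.    1.67  0.58] w 0.094 F [ 0.2 -0.6 -0.1]
 turn [-6.000e-02  3.000e-02 -8.996e+01] | shift after turn(cm) [-0.09 -0.24  0.33] | shift before turn [-0.24  0.09  0.33]
```

View pics/w31.png

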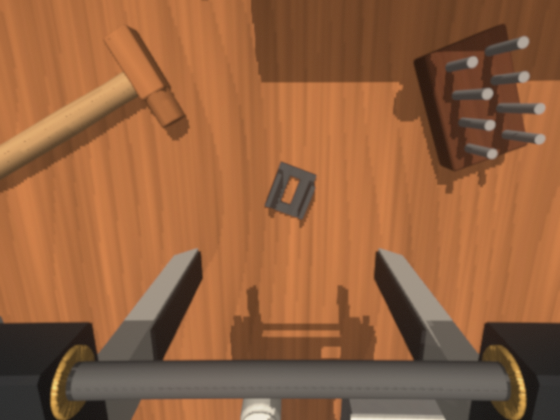

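View pics/t31.png

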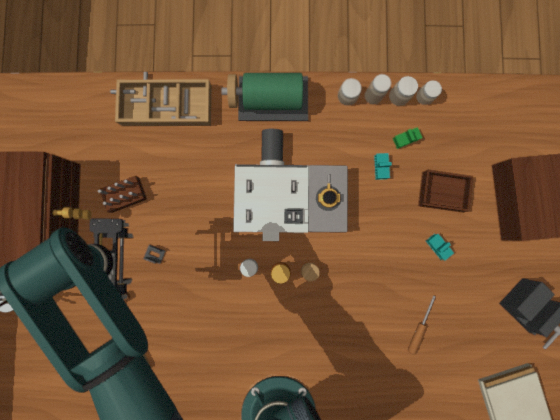

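```bash
python3 -c "
from h import *
crop('w31',250,145,335,230,8,'c26');crop('t31',215,150,365,245,5,'c27')"
```

```text
(no output)
```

View pics/c26.png

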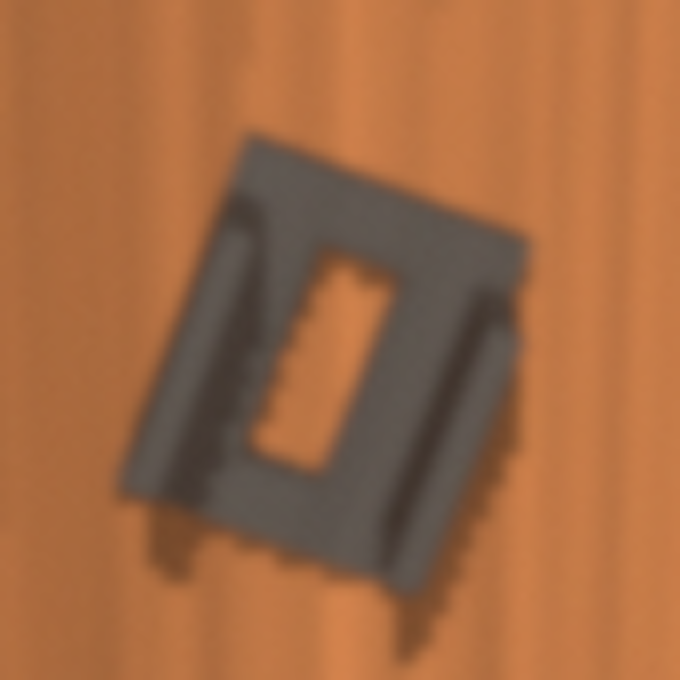

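View pics/c27.png

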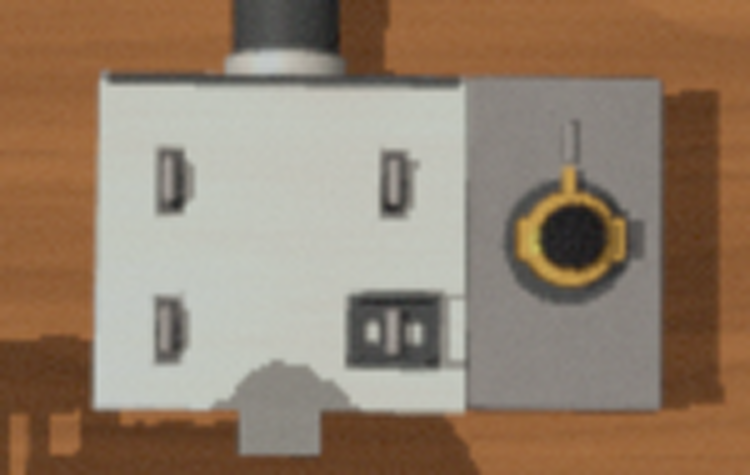

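```bash
python3 -c "
from g import *
p=load('w31')
q=lambda u,v,z=.006:px2w(p,250+u/8,145+v/8,z)
c=np.array([q(320,243),q(400,275),q(325,473),q(250,445)]);print(c.mean(0).round(4),np.linalg.norm(c[1]-c[2]),np.linalg.norm(c[0]-c[1]))
d=c[0]-c[3]+c[1]-c[2];print('slot',np.arctan2(d[1],d[0]))
d=q(248,130)-q(528,240);print('front edge',np.arctan2(d[1],d[0])-np.pi/2,np.linalg.norm(d))
e=[q(240,215,.032),q(130,490,.032),q(515,335,.032),q(415,592,.032)]
print('ears',np.mean(e,0).round(4));d=e[0]-e[1]+e[2]-e[3];a=np.arctan2(d[1],d[0]);print(a,np.linalg.norm(e[0]-e[1]))
x=c[:,0].mean();y=c[:,1].mean()
go(x,y,.060,a)
"
```

```text
[0.4413 0.3557 0.006 ] 0.02856622723478884 0.011275049947954696
slot 1.2337138990768803
front edge 1.1951269326235474 0.03905297515868004
ears [0.4413 0.3556 0.032 ]
1.2076476775738747 0.037198314249625955
t 39.42 pos [0.44   0.357  0.2035] yaw 1.5689 j [ 0.58  0.13  1.35 -0.    1.67  0.58] w 0.0942 F [ 0.3 -0.5 -0.7]
 turn [2.00e-02 5.00e-02 2.07e+01] | shift after turn(cm) [-0.08  0.17 14.35] | shift before turn [-0.13  0.12 14.35]
```

{"op": "arm_command", "data": {"plan": [-0.13, 0.12, 3, 0, 0, 10.3, 0.1, 0, 0, 3, 0, 0, 10.3, 0.2, 0, 0, 4, 0, 0, 0, 0.3, 0, 0, 4, 0, 0, 0, 0.3, 0, 0, 0, 0, 0, 0, 0.3, 0, 0, 0, 0, 0, 0, 0.3]}}

```text
time: 40.17
tool_pos: [0.4422, 0.3566, 0.0654]
ee_rot: [3.14, -0.002, 1.209]
wrist_force: [0.5, 0.0, 0.6]
width: 0.0657
```

```bash
python3 -c "
from math import pi
from g import *
go(.4413,.3557,.014,1.21);snap('wrist','w32')
"
```

```text
t 40.17 pos [0.4422 0.3566 0.0654] yaw 1.2089 j [ 0.58  0.2   1.54 -0.    1.4   0.94] w 0.0657 F [0.5 0.  0.6]
 turn [ 0.09 -0.12 -0.06] | shift after turn(cm) [-0.11 -0.05  5.14] | shift before turn [-0.12 -0.06  5.14]
```

View pics/w32.png

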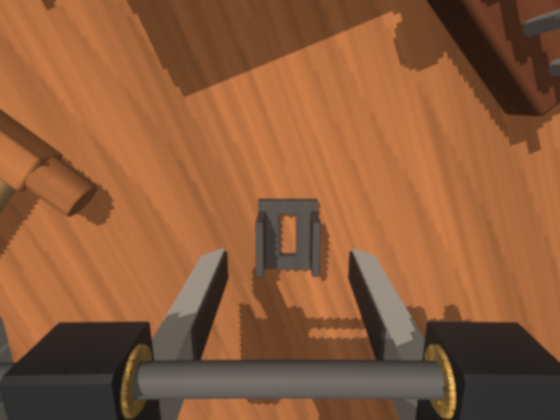

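{"op": "arm_command", "data": {"plan": [-0.1, -0.05, 2, 0, 0, 0, 0.3, 0, 0, 2, 0, 0, 0, 0.3, 0, 0, 1.1, 0, 0, 0, 0.3, 0, 0, 0, 0, 0, 0, 0.5, 0, 0, 0, 0, 0, 0, 0.8, 0, 0, 0, 0, 0, 0, 0.8, 0, 0, 0, 0, 0, 0, 0.8, 0, 0, 0, 0, 0, 0, 0.8]}}

```text
time: 41.22
tool_pos: [0.4408, 0.3566, 0.0138]
ee_rot: [3.14, -0.002, 1.211]
wrist_force: [0.9, 0.1, 3.8]
width: 0.0395
```

{"op": "arm_command", "data": {"plan": [0, 0, -2, 0, 0, 0, 0.8, 0, 0, -5, 0, 0, 0, 0.8, 0, 0, -6, 0, 0, 0, 0.8, 0, 0, -5, 0, 0, 10, 0.8, 0, 0, 0, 0, 0, 10, 0.8, 0, 0, 0, 0, 0, 10, 0.8, 0, 0, 0, 0, 0, 10, 0.8, 0, 0, 0, 0, 0, 10, 0.8]}}

```text
time: 42.22
tool_pos: [0.4394, 0.3559, 0.1916]
ee_rot: [3.141, 0.002, 0.332]
wrist_force: [-0.6, 0.6, -0.6]
width: 0.0399
```

{"op": "arm_command", "data": {"plan": [0, 0, 0, 0, 0, 10, 0.8, 0, 0, 0, 0, 0, 9.3, 0.8, 0, 0, 0, 0, 0, 0, 0.8, 0, 0, 0, 0, 0, 0, 0.8]}}

```text
time: 42.72
tool_pos: [0.4397, 0.356, 0.1921]
ee_rot: [3.141, 0.001, 0.003]
wrist_force: [0.2, 0.1, -1.5]
width: 0.0399
```

```bash
python3 -c "
from math import pi
from g import *
go(.546,.084,.13,0);snap('wrist','w33')
"
```

```text
t 42.73 pos [0.4397 0.356  0.1921] yaw 0.0033 j [0.58 0.13 1.37 0.   1.65 2.15] w 0.0399 F [ 0.2  0.1 -1.5]
 turn [0.02 0.05 0.19] | shift after turn(cm) [10.63 27.2   6.21] | shift before turn [10.54 27.24  6.21]
```

View pics/w33.png

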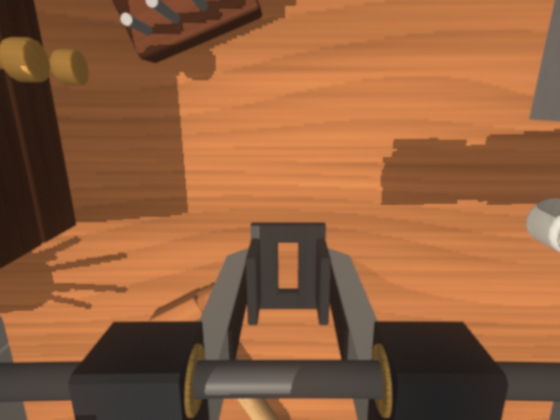

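{"op": "arm_command", "data": {"plan": [2, 5, 0, 0, 0, 0, 0.8, 2, 5, 0, 0, 0, 0, 0.8, 2, 5, 0, 0, 0, 0, 0.8, 2, 5, 0, 0, 0, 0, 0.8, 2, 5, 0, 0, 0, 0, 0.8, 0.9, 2.2, 3, 0, 0, 0, 0.8, 0, 0, 3, 0, 0, 0, 0.8, 0, 0, 0, 0, 0, 0, 0.8]}}

```text
time: 43.78
tool_pos: [0.5472, 0.0837, 0.1295]
ee_rot: [3.141, 0.007, 0.001]
wrist_force: [-0.2, -0.0, -0.7]
width: 0.0398
```

{"op": "arm_command", "data": {"plan": [0, 0, 1, 0, 0, 0, 0.8, 0, 0, 1, 0, 0, 0, 0.8, 0, 0, 0, 0, 0, 0, 0.8, 0, 0, 0, 0, 0, 0, 0.8]}}

```text
time: 44.28
tool_pos: [0.5495, 0.0845, 0.1131]
ee_rot: [-3.141, -0.001, 0.002]
wrist_force: [-0.2, 0.1, -2.1]
width: 0.0401
```

```bash
python3 -c "
from math import pi
from g import *
go(.549,.084,.105,0);snap('wrist','w34');crop('w34',230,190,350,300,6,'c28')
"
```

```text
t 44.27 pos [0.5495 0.0845 0.1131] yaw 0.0015 j [0.05 0.14 1.51 0.   1.49 1.62] w 0.0401 F [-0.2  0.1 -2.1]
 turn [-0.01 -0.05  0.09] | shift after turn(cm) [-0.05  0.05  0.81] | shift before turn [-0.05  0.05  0.81]
```

View pics/w34.png

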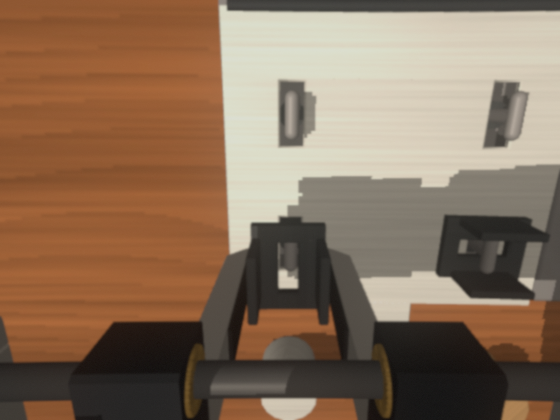

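View pics/c28.png

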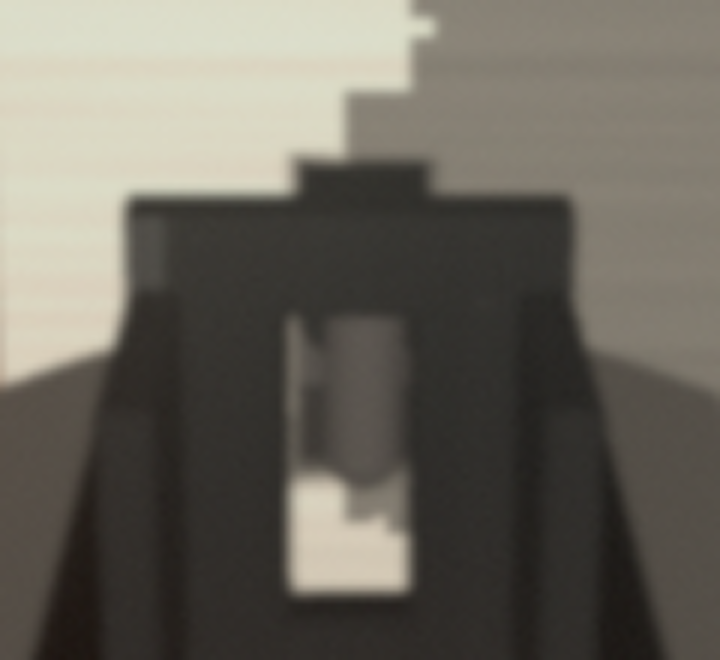

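```bash
python3 -c "
from g import *
p=load('w34')
q=lambda u,v,z:px2w(p,230+u/6,190+v/6,z)
zu=.1131-.014
print('bar end',q(362,482,.082),'slot rear under',q(349,594,zu),'slot front top',q(349,316,zu+.006),'web front top',q(349,210,zu+.006))
print('bar c',q(365,400,.085),'slot L R',q(289,450,zu+.006),q(412,450,zu+.006), 'hole', q(298,165,.07),q(430,165,.07))
"
```

```text
bar end [0.53404638 0.08430162 0.082     ] slot rear under [0.53067895 0.08565363 0.0991    ] slot front top [0.56168014 0.0857038  0.1051    ] web front top [0.57167507 0.08571816 0.1051    ]
bar c [0.54456273 0.08405353 0.085     ] slot L R [0.5486081  0.09113945 0.1051    ] [0.54862115 0.07995798 0.1051    ] hole [0.5645009  0.09100102 0.07      ] [0.56451693 0.07721433 0.07      ]
```

{"op": "arm_command", "data": {"plan": [0, 0.13, 0.3, 0, 0, 0, 0.8, 0, 0, 0.5, 0, 0, 0, 0.8, 0, 0, 0.4, 0, 0, 0, 0.8, 0, 0, 0.4, 0, 0, 0, 0.8, 0, 0, 0.2, 0, 0, 0, 0.8, 0, 0, 0, 0, 0, 0, 0.8]}}

```text
time: 45.08
tool_pos: [0.5491, 0.083, 0.0943]
ee_rot: [-3.142, 0.0, 0.001]
wrist_force: [-0.8, 0.2, -0.9]
width: 0.0398
```

```bash
python3 -c "
from math import pi
from g import *
go(.549,.084,.084,0);snap('wrist','w35');crop('w35',230,190,350,300,6,'c29')
"
```

```text
t 45.08 pos [0.5491 0.083  0.0943] yaw 0.001 j [0.05 0.15 1.54 0.   1.45 1.62] w 0.0398 F [-0.8  0.2 -0.9]
 turn [-0.01  0.03  0.06] | shift after turn(cm) [-0.01 -0.1   1.03] | shift before turn [-0.01 -0.1   1.03]
```

View pics/c29.png

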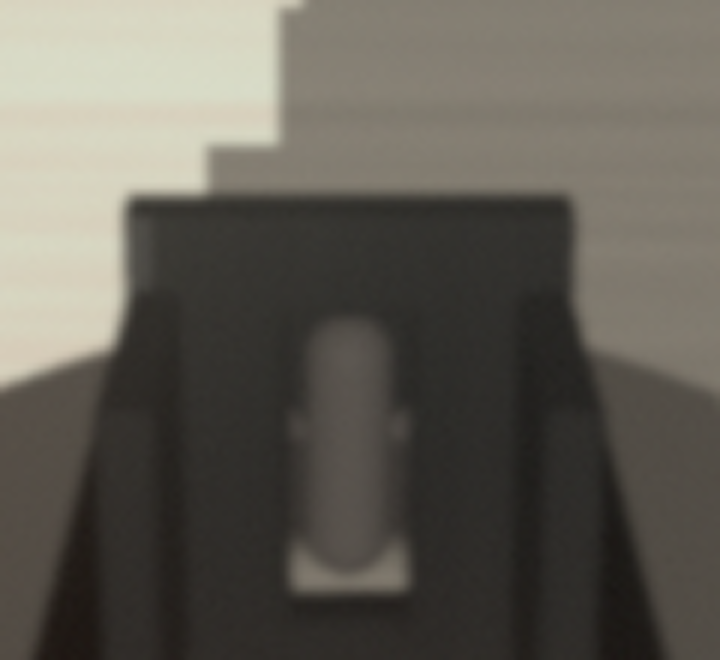

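{"op": "arm_command", "data": {"plan": [0, 0, 0.4, 0, 0, 0, 0.8, 0, 0, 0.3, 0, 0, 0, 0.8, 0, 0, 0.2, 0, 0, 0, 0.8, 0, 0, 0.15, 0, 0, 0, 0.8, 0, 0, 0, 0, 0, 0, 0.8, 0, 0, 0, 0, 0, 0, 0.8]}}

```text
time: 45.88
tool_pos: [0.5493, 0.0829, 0.0842]
ee_rot: [-3.142, -0.0, 0.001]
wrist_force: [-0.0, 0.1, -0.5]
width: 0.0399
```

```bash
python3 -c "
from math import pi
from g import *
go(.549,.084,.084,0);snap('wrist','w36');crop('w36',230,190,350,300,6,'c30')
"
```

```text
t 45.88 pos [0.5493 0.0829 0.0842] yaw 0.0009 j [0.05 0.16 1.55 0.   1.43 1.62] w 0.0399 F [-0.   0.1 -0.5]
 turn [-0.   -0.01  0.05] | shift after turn(cm) [-0.03 -0.11  0.02] | shift before turn [-0.03 -0.11  0.02]
```

View pics/c30.png

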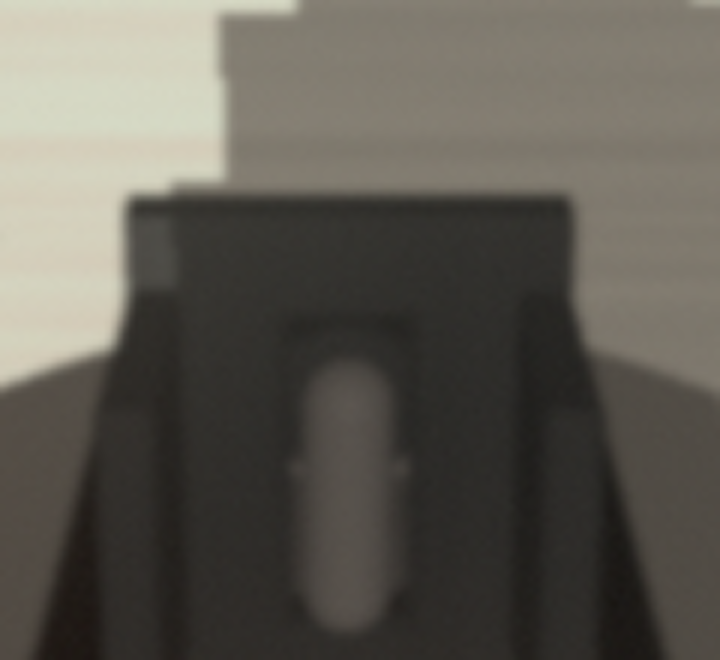

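{"op": "arm_command", "data": {"plan": [0, 0, 0.08, 0, 0, 0, 0.8, 0, 0, 0, 0, 0, 0, 0.8, 0, -0.05, 0, 0, 0, -9, 0.8, 0, -0.05, 0, 0, 0, -9, 0.8, 0, -0.05, 0, 0, 0, -9, 0.8, 0, -0.05, 0, 0, 0, -9, 0.8, 0, -0.05, 0, 0, 0, -9, 0.8]}}

```text
time: 46.8
tool_pos: [0.5492, 0.0851, 0.0838]
ee_rot: [3.14, -0.001, 0.791]
wrist_force: [-0.9, -0.4, 0.8]
width: 0.0402
```

{"op": "arm_command", "data": {"plan": [0, -0.05, 0, 0, 0, -9, 0.8, 0, -0.05, 0, 0, 0, -9, 0.8, 0, -0.05, 0, 0, 0, -9, 0.8, 0, -0.05, 0, 0, 0, -9, 0.8, 0, -0.05, 0, 0, 0, -9, 0.8, 0, 0, 0, 0, 0, 0, 0.8, 0, 0, 0, 0, 0, 0, 0.8]}}

```text
time: 47.68
tool_pos: [0.5468, 0.0865, 0.0838]
ee_rot: [3.14, -0.0, 1.57]
wrist_force: [0.7, 0.4, 2.6]
width: 0.0397
```

```bash
python3 -c "
from math import pi
from g import *
go(.546,.0865,.084,pi/2);snap('wrist','w37')
"
```

```text
t 47.67 pos [0.5468 0.0865 0.0838] yaw 1.5696 j [0.05 0.16 1.56 0.   1.43 0.06] w 0.0397 F [0.7 0.4 2.6]
 turn [ 0.07 -0.02 -0.07] | shift after turn(cm) [-0.   -0.08 -0.02] | shift before turn [-0.   -0.08 -0.02]
```

View pics/w37.png

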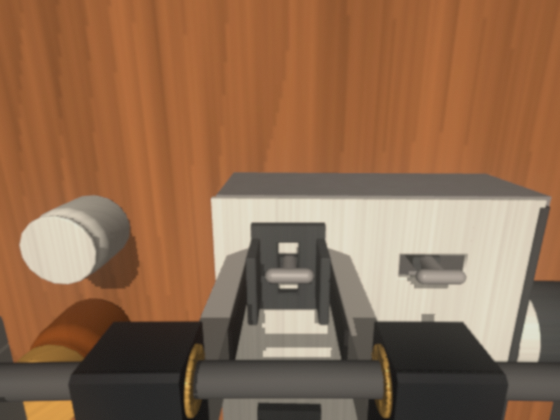

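Locked, with the bar lying across the slot at (289,275). I'll release, lift away and make a full check.

{"op": "arm_command", "data": {"plan": [0, 0, 0, 0, 0, 0, 0.5, 0, 0, 0, 0, 0, 0, 0.3, 0, 0, 0, 0, 0, 0, 0.3, 0, 0, -3, 0, 0, 0, 0.3, 0, 0, -5, 0, 0, 0, 0.3, 0, -2, -5, 0, 0, 0, 0.3, 0, -5, -3, 0, 0, 0, 0.3, -3, -5, 0, 0, 0, 0, 0.3]}}

```text
time: 48.72
tool_pos: [0.4266, 0.0567, 0.2467]
ee_rot: [3.135, -0.0, 1.574]
wrist_force: [-0.3, -1.0, 0.7]
width: 0.0658
```

{"op": "arm_command", "data": {"plan": [-3, -2, 0, 0, 0, 0, 0.3, 0, 0, 0, 0, 0, 0, 0.3, 0, 0, 0, 0, 0, 0, 0.3]}}

```text
time: 49.1
tool_pos: [0.4066, 0.0264, 0.2432]
ee_rot: [3.141, -0.001, 1.571]
wrist_force: [-0.3, -0.0, -0.3]
width: 0.066
```

```bash
python3 -c "
from math import pi
from g import *
go(.546,.0865,.084,pi/2);snap('wrist','w38');snap('top','t38');snap('scene','s38');crop('t38',215,150,365,285,5,'c31');crop('s38',200,120,400,280,4,'c32')
"
```

```text
t 49.1 pos [0.4066 0.0264 0.2432] yaw 1.5714 j [-0.07 -0.24  1.62  0.    1.76 -0.08] w 0.066 F [-0.3 -0.  -0.3]
 turn [ 0.02 -0.03  0.04] | shift after turn(cm) [ 6.01 13.94 15.92] | shift before turn [ 5.99 13.93 15.93]
```

View pics/w38.png

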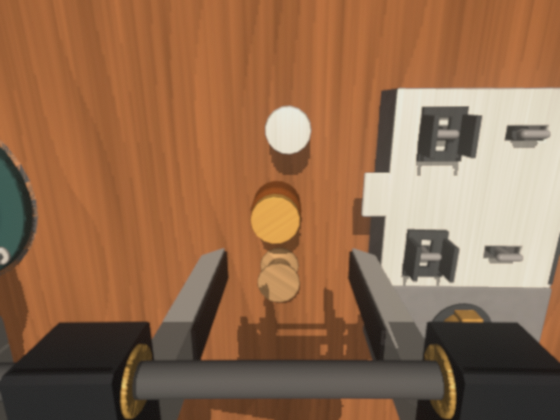

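View pics/c31.png

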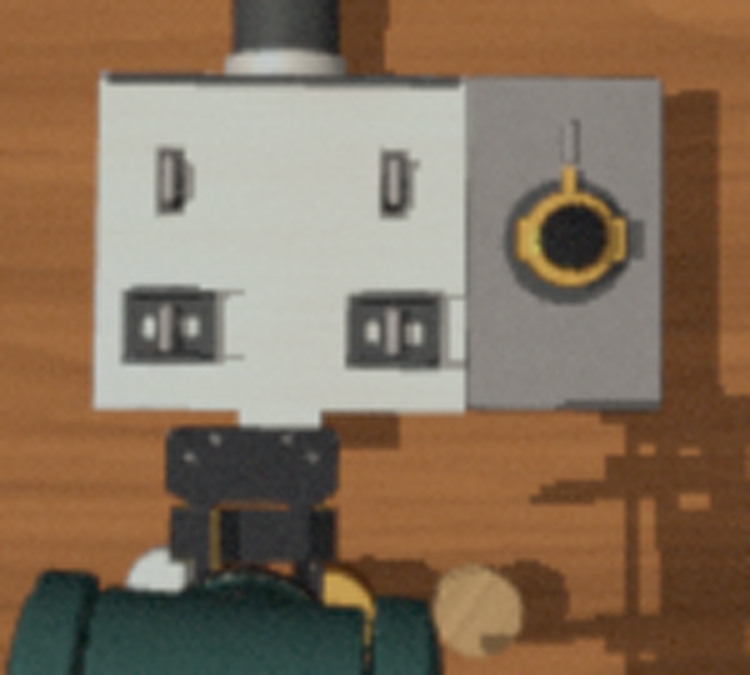

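View pics/s38.png

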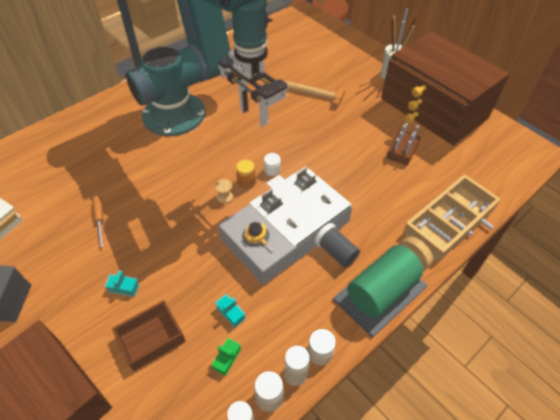

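View pics/t38.png

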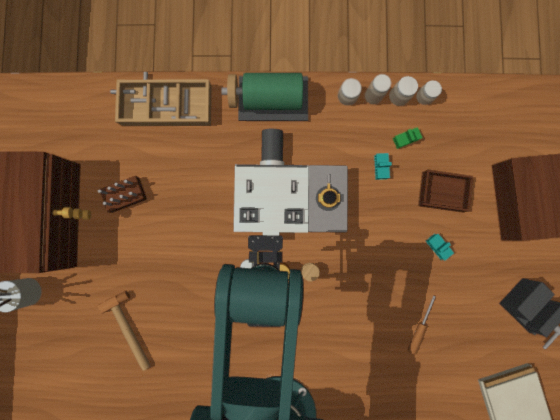

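```bash
python3 -c "
from bench import close_job
print(close_job())"
```

```text
the job is handed in; nothing more can be done
None
```

The filter box is refitted and the job is handed in. My last camera checks showed every part where it should be; the hand-in itself reports no verdict.

- **Cartridges:** both grey cartridges went flat into the two bays. Contact heights at release matched the bay floor, and the wrist picture showed them between the rails. The green and turquoise look-alikes were left alone.
- **Cover:** I pushed it from behind and then pressed it shut. The fingertips stopped at about 70 mm with 19 N on them, and later pictures show it flat.
- **Collar:** I turned it about 62°. The last pictures show its pointer at the mark.
- **Clamps:** I found only two on the bench. I fitted them over the two front T-posts (post0 and post1), and each was turned 90°. The final top view shows both flat, each bar square across its slot and within roughly 2 mm of centre. The two posts nearest the hinge stay bare.

The bystanders look unmoved, and the arm was clear of everything at about 49 s of the 210 s allowed. No check failed. The top and wrist cameras disagreed by about 4 mm sideways at the box; I worked from the wrist camera and corrected both clamps by 1.3 mm just before fitting them.

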